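# Snap the canister clips shut and hang the canisters to drain

## Robot

A 7-joint arm with a two-finger parallel gripper is mounted at the origin on a cart in front of the work surface, level with it; the furniture and walls round the work are solid. World frame = base frame: x ahead of the robot, y to its left, z up, the work surface at z = 0. Lengths are in m, angles in rad, forces in N, time in s.
With the tool pointing down it reaches from about 0.425 to 0.925 m from the base axis. Payload 6.8 kg.
Tool frame: the origin (TCP) lies at the very end of the fingers, on their centre line; the grasp point (between the pads) lies 19 mm behind it (bot.grip_depth is the distance from the TCP to the grasp point, in m); z points along the fingers, y is the direction in which the jaws open and shut (so a half turn about z gives the same grasp; the last joint's range is limited). The gripper opens to 85 mm and grips with 20 to 120 N. Pads are 22 mm wide; open, the fingers measure 114 mm over their backs; the gripper's body (76 mm by 85 mm) begins 54 mm behind the grasp point. The pads swing forward as they close: fully open they stand 13 mm farther back than shut.
Start: joints at [-1.213, 0.477, 0.022, 1.555, -0.011, 1.109, -0.083], TCP at [0.303, 0.603, 0.231] pointing down, gripper open.
Joint ranges: [-2.96, 2.96], [-0.34, 2.1], [-1.41, 1.46], [0.24, 2.44], [-1.37, 4.51], [0.17, 1.92], [-2.96, 2.96]. Speed limits (rad/s): [2.39, 2.39, 3.14, 3.14, 3.14, 3.14, 3.14].

## Interface

Orientations are given as a unit quaternion [w, x, y, z].
In Python, from station import bot gives the robot as it stands.
- The arm moves only by the tool step_arm, never from a script. Its argument "increments" is a list of rows, each a list of 7 numbers: the shift along the world's x, y, z in m, then the turn, a rotation vector about the world's x, y, z in degrees, then the gripper command: -1 is fully open, 1 is shut, values between are in proportion. In form: [[dx, dy, dz, rx, ry, rz, fingers], ...]. A call has 1 to 10 rows; each row is the pose to reach, as a shift and turn from the pose commanded when the call began; what a row does not reach only later rows make up. A row lasts 1/12 s, in which the tool goes at most 41.7 mm and 7.16 degrees, less where a joint would pass 70% of its speed; a pose out of reach is approached as far as the arm can. A call with a gripper value outside its range is refused whole. The fingers move at their own pace and stop on an object; "force" is the grip in N (left out, the last holds). Time passes only in rows, so rows that repeat a pose let the fingers close. It gives the time, the measured TCP pose, the force and the opening at its end, in the units of the state.
- bot.get_obs(): the state, without advancing time (a new reading comes with each control period).
- bot.read_camera(name): name is "scene" or "side" or "wrist"; returns a dict with "color" (480x640x3 uint8, red, green, blue), "intrinsics" (3x3 intrinsics, pixels), "extrinsics" (4x4, takes a point from camera to world coordinates). Camera axes: x right, y up, looking along -z (the intrinsics and any distortion apply to the point x, -y, -z); pixel columns grow to the right and rows downward; lengths in m; the calibration is good to about 2 mm. A picture is of the moment at which its call begins. There is no depth.
- bot.hand_in(): hands the job in, once; it reports no verdict.
Trained networks look in the newest picture that a camera, given by its name, has taken for a name from the list of things; names that differ only in an ending like _2 or _b are one class to them, and where a whole thing is asked for, a point or a joint stands for the part that bears it (a point fixed in the world has none). Each returns a list of dicts, best first, with "conf" (0 to 1); they miss things now and then, are a little off and sometimes report something else, mostly with a low value. They report only what shows in the picture. A call takes as long as a camera call.
- bot.recognise(thing, camera): "location" ([column, row] as shares, 0 to 1, of the picture: columns of its width, rows of its height, amid what is visible of it).
- bot.place_of(thing, camera): "location" ([column, row] as shares, 0 to 1, of the picture: columns of its width, rows of its height: a listed point, or the origin of a listed thing).
The state is a dict: "t": time; "q": joint angles; "joint_vel": joint speeds; "joint_torque": joint torques, N m; "eef_pos": TCP position; "tool_rot": TCP orientation; "contact_force": force on the tool from outside, world axes, zero at the start; "torque": the same for the moment, N m; "gripper_width": opening from 0.0 (shut) to 1.0 (fully open).
Only numpy, scipy, OpenCV 4.12 (cv2) and the standard library are available. Lean on these libraries where they do the work, as an engineer would, in place of code of your own. Each camera call takes 0.05 s, during which the arm holds its last target.

## Task

Close the clip of every wash canister on the bench by squeezing its two ears together with the closing pliers until it snaps and stays shut, working the clips only with the pliers and lifting no canister while its clip is open. Then hang each canister by its bail on a hook of the drain rack, one to a hook, and leave the pliers lying flat on the tool mat. Do not disturb the tip box or the tape roll.

Things in the scene. Friction and masses are not known exactly. Their poses are not given: they have to be found in the camera images.
- pliers: Closing pliers, a loose two-handled tool lying flat, 178 mm long, 26 mm thick, 0.11 kg. Origin: on the underside, below the pivot; x points from the pivot to the jaw tips (along the centre line while fully open), z up. A spring holds it open. Handles: flat-sided black bars 26 mm high, 8 mm thick, x = -105 to -40 mm. Steel jaws: 20 mm high, mid-height 13 mm above the underside, tips at x = 72 mm.
- pliers_grip (a point): Where to squeeze: midway between the handles, 65 mm behind the pivot, 13 mm above the underside; also its balance point. The handles measure 67 mm over the outside here when open and 44 mm with the jaws 18 mm apart; holding them takes about 7 N open, 13 N shut, plus what the jaws press.
- pliers_jaw (a point): Midway between the two jaws, 60 mm ahead of the pivot, 13 mm above the underside; the jaws are 40 mm apart on the inside here when open, and close 0.92 mm for each mm the handles are squeezed.
- pliers_close (a joint): Closing angle between the two halves of the pliers: 0 fully open, 0.36 rad with the jaws 18 mm apart, 0.44 at its stop. The centre line turns by minus half this angle about z in the frame of pliers.
- tool_mat: Flat grey tool mat with dark long edges on the worktop, 250 mm long (its x) and 130 mm wide (its y), 1 mm thick, fixed. Origin: its centre.
- rack: Fixed steel drain rack: a level rail 200 mm above the worktop along its y between two posts 330 mm apart, with three hooks of 8 mm rod, 100 mm apart, that point to its -x, towards the robot. Origin: on the worktop under the middle of the rail.
- can_1: Metal wash canister, 64 mm across, 84 mm high to its lid, on a foot 76 mm across, 0.22 kg. Origin: centre of the underside, z up. On top a bail: legs at y = +-26 mm and a level bar along y (8 mm wide, 135 to 141 mm above the origin); a hook passes under it along x. On the bar a square black lifting post, 14 x 14 mm, from 141 to 183 mm above the origin. The two ears of its band clip stand out on its -x side.
- ear_1: Moving ear of the clip of can_1, a flat steel lug sliding along the canister's y. Origin: that of the canister while open, moving with the lug. In the canister's frame both ears reach from x = -32 to -58 mm and from z = 41 to 59 mm; outer faces: fixed ear at y = -9 mm, moving ear at y = +18.5 mm when open, +9 mm when shut.
- clip_1 (a joint): How far the moving ear of can_1 is pressed in (m): 0 open (27.5 mm over both ears), about 0.009 snapped shut (18 mm over both). A light spring drives it open again unless it has been pressed past its catch to about 0.009 (this takes about 12 N); then it stays.
- bail_1 (a point): Underside of the middle of the bail bar of can_1, 135 mm above its underside.
- hook_1 (a point): Top of the straight, level part of a hook of the rack, at its middle, 204 mm above the worktop, 40 mm in front of the rail. The hook is straight for 28 mm either way along the rack's x; beyond, its tip turns up to 222 mm above the worktop, 88 mm in front of the rail.
- can_2: Metal wash canister, 64 mm across, 84 mm high to its lid, on a foot 76 mm across, 0.22 kg. Origin: centre of the underside, z up. On top a bail: legs at y = +-26 mm and a level bar along y (8 mm wide, 135 to 141 mm above the origin); a hook passes under it along x. On the bar a square black lifting post, 14 x 14 mm, from 141 to 183 mm above the origin. The two ears of its band clip stand out on its -x side.
- ear_2: Moving ear of the clip of can_2, a flat steel lug sliding along the canister's y. Origin: that of the canister while open, moving with the lug. In the canister's frame both ears reach from x = -32 to -58 mm and from z = 41 to 59 mm; outer faces: fixed ear at y = -9 mm, moving ear at y = +18.5 mm when open, +9 mm when shut.
- clip_2 (a joint): How far the moving ear of can_2 is pressed in (m): 0 open (27.5 mm over both ears), about 0.009 snapped shut (18 mm over both). A light spring drives it open again unless it has been pressed past its catch to about 0.009 (this takes about 12 N); then it stays.
- bail_2 (a point): Underside of the middle of the bail bar of can_2, 135 mm above its underside.
- hook_2 (a point): Top of the straight, level part of a hook of the rack, at its middle, 204 mm above the worktop, 40 mm in front of the rail. The hook is straight for 28 mm either way along the rack's x; beyond, its tip turns up to 222 mm above the worktop, 88 mm in front of the rail.
- can_3: Metal wash canister, 64 mm across, 84 mm high to its lid, on a foot 76 mm across, 0.22 kg. Origin: centre of the underside, z up. On top a bail: legs at y = +-26 mm and a level bar along y (8 mm wide, 135 to 141 mm above the origin); a hook passes under it along x. On the bar a square black lifting post, 14 x 14 mm, from 141 to 183 mm above the origin. The two ears of its band clip stand out on its -x side.
- ear_3: Moving ear of the clip of can_3, a flat steel lug sliding along the canister's y. Origin: that of the canister while open, moving with the lug. In the canister's frame both ears reach from x = -32 to -58 mm and from z = 41 to 59 mm; outer faces: fixed ear at y = -9 mm, moving ear at y = +18.5 mm when open, +9 mm when shut.
- clip_3 (a joint): How far the moving ear of can_3 is pressed in (m): 0 open (27.5 mm over both ears), about 0.009 snapped shut (18 mm over both). A light spring drives it open again unless it has been pressed past its catch to about 0.009 (this takes about 12 N); then it stays.
- bail_3 (a point): Underside of the middle of the bail bar of can_3, 135 mm above its underside.
- hook_3 (a point): Top of the straight, level part of a hook of the rack, at its middle, 204 mm above the worktop, 40 mm in front of the rail. The hook is straight for 28 mm either way along the rack's x; beyond, its tip turns up to 222 mm above the worktop, 88 mm in front of the rail.
- casting_stand: Fixed obstacle between the canisters and the rack: a casting stand of upright clear plates with side knobs, 150 mm deep (x), 290 mm wide (y), 212 mm high. Origin: about the centre of its underside.
- tipbox_amber: Closed yellow-lidded tip box, 89 x 116 x 59 mm, a bystander. Origin: centre of the underside.
- label_tape: Roll of label tape lying flat, 77 mm across and 19 mm high, a bystander. Origin: centre of the underside.

How it is judged:
By the outcome, as a careful person would: the job done as asked, in the order asked, and still so for the second after the job is handed in, with the robot touching nothing.
Of can_1, can_2, can_3 only 2 to 3 are there at a start; the rules pass over those that are not, and their reading is None.
At some moment in a run one of pliers, can_1, can_2, can_3 may be knocked a few centimetres aside while the robot is not near it.
It also fails if it takes over 210 s, if anything falls off the work surface, if the arm or the gripper's body presses on something with over 40 N, if the wrist force passes 120 N, or if a joint passes its speed limit or range.

## Working session

There is one attempt and no reset: what is moved stays moved. The work goes in short steps, Python scripts to look and compute and a tool call to move; the robot and the scene stay as the last step left them, time stands still between calls to the robot, and variables do not carry over. Pictures are saved under pics/ and viewed, and the job is handed in when it is done.

Besides the shell and the picture viewer there is one more tool, called as name([rows], argument=value, ...), one row to a line, values as JSON. step_arm: Moves the arm, as the interface text tells. Its arguments: {"type":"object","properties":{"increments":{"type":"array","items":{"type":"array","items":{"type":"number"}}},"force":{"type":"number"}},"required":["increments"]}

```bash
ls; mkdir -p pics; cat > h.py <<'E'
import numpy as np, cv2, sys
from station import bot
def cam(n,save=None):
    r=bot.read_camera(n)
    if save: cv2.imwrite('pics/'+save,cv2.cvtColor(r['color'],cv2.COLOR_RGB2BGR))
    return r
def ray(r,loc,share=True):
    u,v=(loc[0]*640,loc[1]*480) if share else loc
    K=np.array(r['intrinsics']);E=np.array(r['extrinsics'])
    d=np.linalg.inv(K)@np.array([u,v,1]); d=np.array([d[0],-d[1],-d[2]])
    return E[:3,3],E[:3,:3]@d
def onz(r,loc,z,share=True):
    o,d=ray(r,loc,share); return o+d*(z-o[2])/d[2]
def proj(r,p):
    K=np.array(r['intrinsics']);E=np.array(r['extrinsics'])
    c=E[:3,:3].T@(np.array(p)-E[:3,3]); c=K@np.array([c[0],-c[1],-c[2]]); return c[:2]/c[2]
def tri(rays):
    A=np.zeros((3,3));b=np.zeros(3)
    for o,d in rays:
        d=d/np.linalg.norm(d);P=np.eye(3)-np.outer(d,d);A+=P;b+=P@o
    x=np.linalg.solve(A,b); return x,[np.linalg.norm(np.cross(x-o,d/np.linalg.norm(d))) for o,d in rays]
E
python3 - <<'E'
from h import *
np.set_printoptions(precision=3,suppress=True)
o=bot.get_obs(); print(o)
print(bot.grip_depth)
for n in ['scene','side','wrist']:
    r=cam(n,n+'0.png'); print(n,r['intrinsics'],r['extrinsics'], [k for k in r])
E
```

```text
pics
{'t': 0.0, 'q': array([-1.213,  0.478,  0.022,  1.556, -0.012,  1.109, -0.083]), 'joint_vel': array([ 0.   ,  0.001, -0.   ,  0.001, -0.   ,  0.001,  0.   ]), 'joint_torque': array([  0.   , -59.647,   1.608, -28.12 ,   0.013,   0.01 ,   0.   ]), 'eef_pos': array([0.303, 0.603, 0.23 ]), 'tool_rot': array([-0.   ,  0.231,  0.973, -0.001]), 'contact_force': array([-0.139, -0.169,  0.014]), 'torque': array([-0.009, -0.015, -0.064]), 'gripper_width': 0.9968490420352615}
0.0187
scene [[573.357   0.    331.308]
 [  0.    573.357 231.396]
 [  0.      0.      1.   ]] [[-0.109  0.465 -0.878 -0.86 ]
 [-0.994 -0.037  0.104  0.148]
 [ 0.015  0.884  0.467  0.849]
 [ 0.     0.     0.     1.   ]] ['color', 'intrinsics', 'extrinsics']
side [[525.815   0.    316.052]
 [  0.    525.815 243.006]
 [  0.      0.      1.   ]] [[ 0.926  0.198 -0.323  0.062]
 [-0.378  0.489 -0.786 -1.098]
 [ 0.002  0.849  0.528  0.87 ]
 [ 0.     0.     0.     1.   ]] ['color', 'intrinsics', 'extrinsics']
wrist [[427.029   0.    322.431]
 [  0.    427.029 241.366]
 [  0.      0.      1.   ]] [[ 0.45  -0.856 -0.257  0.238]
 [ 0.893  0.43   0.131  0.636]
 [-0.001 -0.288  0.958  0.373]
 [ 0.     0.     0.     1.   ]] ['color', 'intrinsics', 'extrinsics']
```

View pics/scene0.png

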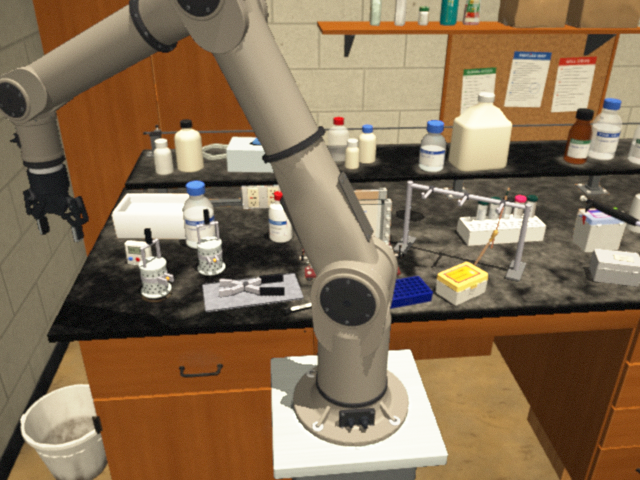

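View pics/side0.png

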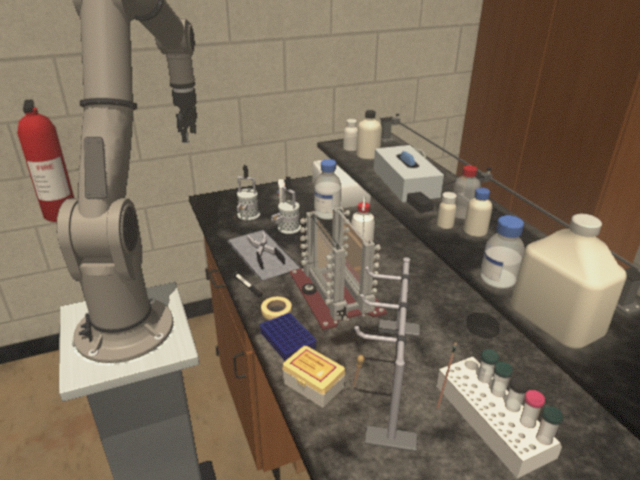

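View pics/wrist0.png

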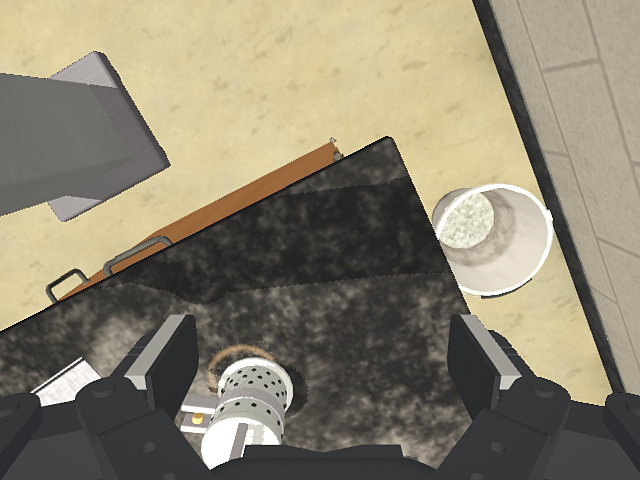

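```bash
python3 - <<'E'
from h import *
np.set_printoptions(precision=3,suppress=True)
for n in ['scene','side']:
    r=cam(n)
    for th in ['can_1','ear_1','bail_1','pliers','pliers_grip','pliers_jaw','tool_mat','rack','hook_1','casting_stand','tipbox_amber','label_tape']:
        z={'bail_1':.135,'hook_1':.204,'pliers_grip':.014,'pliers_jaw':.014,'pliers':.001}.get(th,0)
        for d in bot.place_of(th,n)[:5]:
            if d['conf']<.2: continue
            l=d['location'];print(n,th,round(d['conf'],2),np.array([l[0]*640,l[1]*480]).round(0),onz(r,l,z)[:2])
E
```

```text
scene can_1 0.81 [157. 288.] [0.456 0.453]
scene can_1 0.77 [211. 267.] [0.549 0.32 ]
scene ear_1 0.58 [211. 270.] [0.537 0.319]
scene ear_1 0.49 [158. 287.] [0.461 0.453]
scene bail_1 0.67 [206. 228.] [0.533 0.321]
scene bail_1 0.65 [150. 247.] [0.437 0.452]
scene bail_1 0.41 [270. 286.] [0.235 0.154]
scene pliers 0.78 [248. 289.] [0.429 0.214]
scene pliers 0.56 [460. 203.] [ 0.915 -0.517]
scene pliers_grip 0.77 [272. 287.] [0.413 0.152]
scene pliers_jaw 0.82 [220. 286.] [0.429 0.288]
scene tool_mat 0.83 [252. 292.] [0.413 0.204]
scene hook_1 0.97 [462. 200.] [ 0.507 -0.368]
scene hook_1 0.63 [426. 192.] [ 0.564 -0.284]
scene tipbox_amber 0.88 [457. 290.] [ 0.378 -0.339]
side can_1 0.79 [289. 227.] [0.547 0.322]
side can_1 0.71 [247. 217.] [0.438 0.438]
side ear_1 0.68 [382. 299.] [ 0.65  -0.134]
side ear_1 0.47 [288. 230.] [0.541 0.307]
side ear_1 0.39 [247. 215.] [0.443 0.453]
side bail_1 0.93 [289. 191.] [0.552 0.317]
side bail_1 0.75 [246. 179.] [0.447 0.453]
side pliers 0.68 [264. 252.] [0.426 0.208]
side pliers_grip 0.9 [270. 253.] [0.434 0.173]
side pliers_jaw 0.91 [253. 236.] [0.417 0.289]
side tool_mat 0.9 [265. 256.] [0.423 0.189]
side hook_1 0.88 [377. 336.] [ 0.45  -0.454]
side hook_1 0.75 [388. 276.] [ 0.563 -0.291]
side hook_1 0.62 [382. 302.] [ 0.507 -0.369]
side casting_stand 0.69 [262. 251.] [0.422 0.219]
side casting_stand 0.54 [247. 215.] [0.443 0.455]
side tipbox_amber 0.71 [310. 383.] [ 0.362 -0.337]
side label_tape 0.71 [276. 310.] [ 0.373 -0.071]
```

Two canisters are on the bench, with the pliers on the mat. I'll look at them with the wrist camera from above.

step_arm([
  [0.15,-0.3,0.14,0,0,0,-1],
  [0.15,-0.3,0.14,0,0,0,-1],
  [0.15,-0.3,0.14,0,0,0,-1],
  [0.15,-0.3,0.14,0,0,0,-1],
  [0.15,-0.3,0.14,0,0,0,-1],
  [0.15,-0.3,0.14,0,0,0,-1],
  [0.15,-0.3,0.14,0,0,0,-1],
  [0.15,-0.3,0.14,0,0,0,-1],
  [0.15,-0.3,0.14,0,0,0,-1],
  [0.15,-0.3,0.14,0,0,0,-1],
])

```text
t: 2.28
eef_pos: [0.4579, 0.2966, 0.3748]
tool_rot: [0.003, 0.236, 0.972, 0.001]
contact_force: [1.2, 0.2, -1.0]
gripper_width: 1.0
```

```bash
cat > look.py <<'E'
from h import *
np.set_printoptions(precision=3,suppress=True)
o=bot.get_obs(); print(o['t'],o['eef_pos'],o['tool_rot'],o['q'])
tag=sys.argv[1]
for n in sys.argv[2].split(','):
    r=cam(n,n+tag+'.png')
    for th in sys.argv[3].split(','):
        z={'bail_1':.135,'hook_1':.204,'pliers_grip':.014,'pliers_jaw':.014,'pliers':.001}.get(th,0)
        for d in bot.place_of(th,n)[:5]:
            if d['conf']<.2: continue
            l=d['location'];print(n,th,round(d['conf'],2),np.array([l[0]*640,l[1]*480]).round(0),onz(r,l,z)[:2])
E
python3 look.py 1 wrist can_1,ear_1,bail_1,pliers,pliers_grip,pliers_jaw,tool_mat
```

```text
2.2833 [0.458 0.297 0.375] [0.003 0.236 0.972 0.001] [-0.836  0.15   0.167  1.684 -0.023  1.305  0.429]
wrist can_1 0.79 [436. 106.] [0.449 0.452]
wrist can_1 0.62 [369. 229.] [0.546 0.319]
wrist bail_1 0.88 [384. 265.] [0.545 0.319]
wrist pliers 0.97 [250. 182.] [0.426 0.217]
wrist tool_mat 0.64 [239. 182.] [0.42  0.205]
wrist tool_mat 0.2 [386. 266.] [0.6   0.317]
```

View pics/wrist1.png

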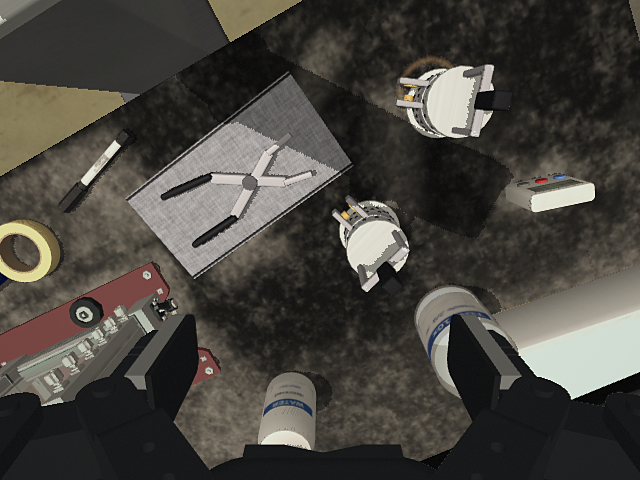

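```bash
python3 - <<'E'
import cv2
i=cv2.imread('pics/wrist1.png')
a=cv2.resize(i[170:300,320:430],None,fx=3.6,fy=4,interpolation=cv2.INTER_CUBIC)
a=cv2.resize(i[170:300,320:430],(396,468),interpolation=cv2.INTER_CUBIC)
b=cv2.resize(i[40:170,390:520],(468,468),interpolation=cv2.INTER_CUBIC)[:, :400]
cv2.imwrite('pics/crop1.png',cv2.hconcat([a,b]))
E
```

```text
(no output)
```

View pics/crop1.png

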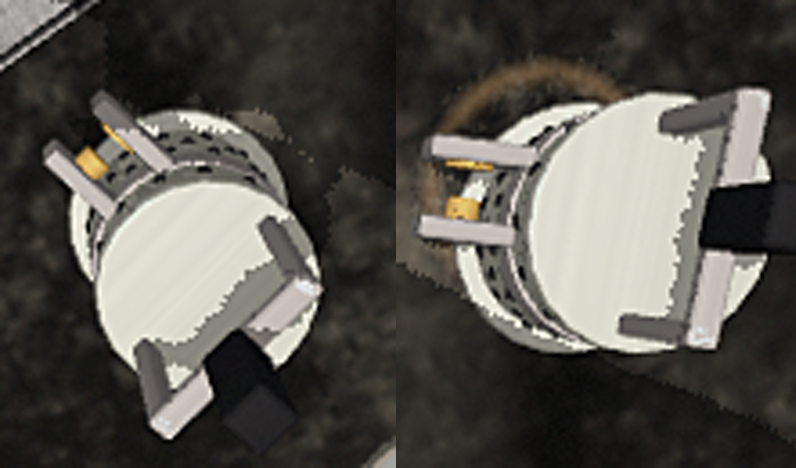

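```bash
python3 - <<'E'
from h import *
np.set_printoptions(precision=4,suppress=True)
r=cam('wrist')
def B(p): return (320+p[0]/3.6,170+p[1]/3.6)
def A(p): return (390+(p[0]-396)/3.6,40+p[1]/3.6)
def W(f,p,z): return onz(r,f(p),z,False)[:2]
for n,f,e,bar in [('B',B,[((103,93),(172,163)),((45,152),(105,218))],[(305,275),(148,412)]),
                  ('A',A,[((437,137),(537,152)),((427,240),(512,245))],[(752,90),(704,348)])]:
    for (t,ro) in e:
        a,b=W(f,t,.059),W(f,ro,.059); print(n,'ear tip',a,'root',b,np.degrees(np.arctan2(*(b-a)[::-1])))
    a,b=W(f,bar[0],.141),W(f,bar[1],.141); y=a-b
    print(n,'bar',a,b,np.linalg.norm(y),'yaw',np.degrees(np.arctan2(*y[::-1]))-90,'mid',(a+b)/2)
E
```

```text
B ear tip [0.4758 0.3245] root [0.5046 0.3339] 18.186304904727407
B ear tip [0.4843 0.301 ] root [0.5111 0.3083] 15.25864598732099
B bar [0.525  0.3526] [0.5411 0.301 ] 0.053994838501391355 yaw 17.34727279582836 mid [0.533  0.3268]
A ear tip [0.3922 0.4228] root [0.4082 0.4461] 55.47165306372251
A ear tip [0.4159 0.4094] root [0.4279 0.4303] 60.21151532332578
A bar [0.4139 0.4748] [0.4622 0.4451] 0.05669447624224969 yaw 58.371424147881186 mid [0.4381 0.46  ]
```

```bash
cat >> h.py <<'E'
def boxes_can():
    return [[(-.058,-.032),(-.009,-.006),(.041,.059)],[(-.058,-.032),(.0155,.0185),(.041,.059)],
            [(-.004,.004),(-.028,.028),(.135,.141)],[(-.007,.007),(-.007,.007),(.141,.183)]]
def wire(img,r,x,y,yaw,z0=0,ear=0,col=(0,0,255),s=1,off=(0,0)):
    c,sn=np.cos(np.radians(yaw)),np.sin(np.radians(yaw))
    def P(a,b,h): 
        p=proj(r,(x+c*a-sn*b,y+sn*a+c*b,z0+h)); return tuple(int(round((p[k]-off[k])*s)) for k in (0,1))
    bx=boxes_can(); bx[1][1]=(.0155-ear,.0185-ear)
    for X,Y,Z in bx:
        for a in X:
            for b in Y: cv2.line(img,P(a,b,Z[0]),P(a,b,Z[1]),col,1)
        for h in Z:
            for b in Y: cv2.line(img,P(X[0],b,h),P(X[1],b,h),col,1)
            for a in X: cv2.line(img,P(a,Y[0],h),P(a,Y[1],h),col,1)
    t=np.linspace(0,2*np.pi,60)
    for R,h in ((.038,0),(.032,.084)):
        cv2.polylines(img,[np.array([P(R*np.cos(k),R*np.sin(k),h) for k in t])],True,col,1)
def overlay(r,poses,crop,s,name,**kw):
    i=cv2.cvtColor(r['color'],cv2.COLOR_RGB2BGR); u0,v0,u1,v1=crop
    i=cv2.resize(i[v0:v1,u0:u1],None,fx=s,fy=s,interpolation=cv2.INTER_CUBIC)
    for p in poses: wire(i,r,*p,s=s,off=(u0,v0),**kw)
    cv2.imwrite('pics/'+name,i)
E
python3 - <<'E'
from h import *
import pickle
r=cam('wrist','wrist2.png'); pickle.dump(r,open('w2.pkl','wb'))
for th in ['can_1','bail_1','pliers','pliers_jaw','pliers_grip']:
    z={'bail_1':.135,'pliers_grip':.014,'pliers_jaw':.014,'pliers':.001}.get(th,0)
    for d in bot.place_of(th,'wrist'):
        if d['conf']>.2:print(th,d['conf'],np.array(d['location'])*[640,480],onz(r,d['location'],z))
overlay(r,[(.546,.319,17),(.449,.452,58)],(310,30,530,310),2.6,'ov2.png')
E
```

```text
can_1 0.78 [438.4   115.392] [0.44931167 0.45576053 0.        ]
can_1 0.61 [367.488 242.208] [0.5514116  0.31830686 0.        ]
bail_1 0.95 [379.392 279.216] [0.54674914 0.31801139 0.135     ]
bail_1 0.67 [478.208 117.312] [0.44967055 0.45439914 0.135     ]
pliers 0.65 [245.888 184.896] [0.4199176 0.2176211 0.001    ]
```

View pics/ov2.png

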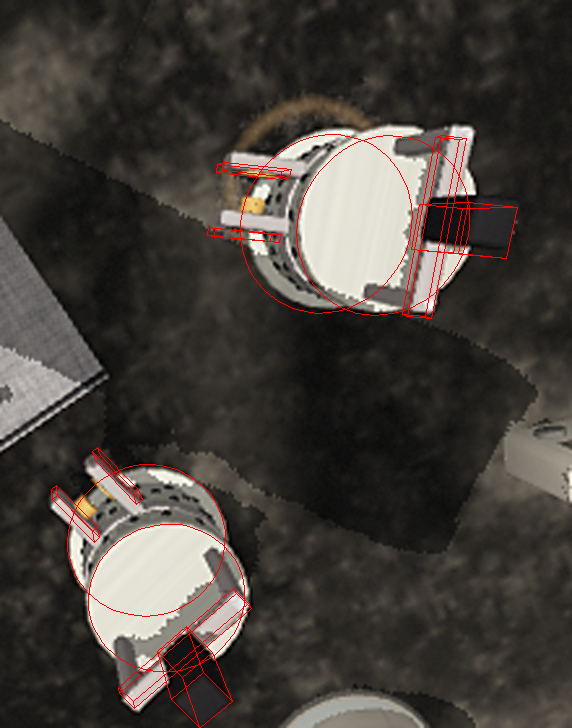

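```bash
python3 - <<'E'
from h import *
import pickle
r=pickle.load(open('w2.pkl','rb'))
overlay(r,[(.5475,.3183,17),(.4502,.4565,59)],(310,30,530,310),2.6,'ov3.png')
i=cv2.cvtColor(r['color'],cv2.COLOR_RGB2BGR)
cv2.imwrite('pics/pl.png',cv2.resize(i[60:290,120:360],(800*240//240*3//3,767))[:600] if 0 else cv2.resize(i[60:290,120:360],(624,598),interpolation=cv2.INTER_CUBIC))
E
```

```text
(no output)
```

View pics/ov3.png

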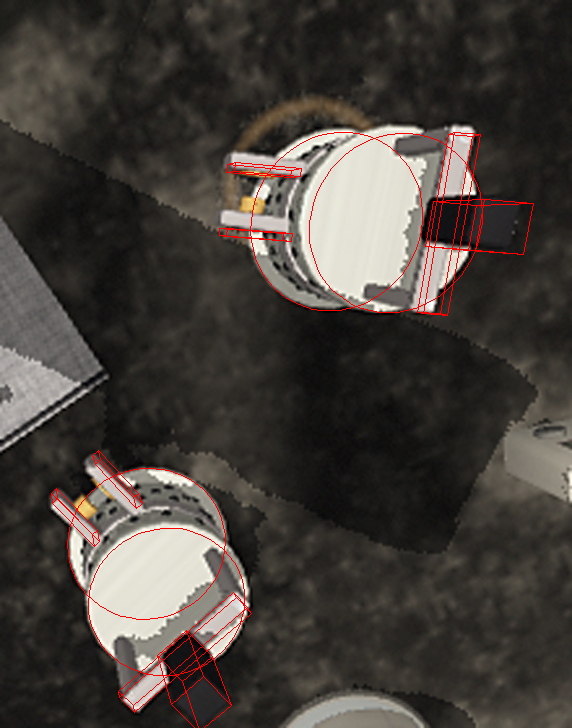

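View pics/pl.png

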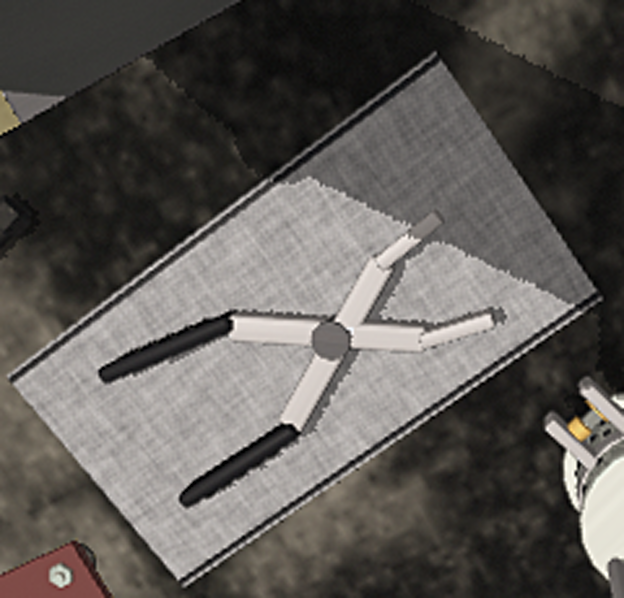

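```bash
python3 - <<'E'
from h import *
import pickle
r=pickle.load(open('w2.pkl','rb'))
for k,p in enumerate([(.4485,.4560,58),(.4485,.456,55)]): overlay(r,[p],(380,60,530,160),2.6,f'ov4{k}.png')
cv2.imwrite('pics/ov4.png',cv2.hconcat([cv2.imread(f'pics/ov4{k}.png') for k in (0,1)]))
# pliers
s=2.6
for nm,u in [('pivot',(330,340)),('tipU',(435,218)),('tipL',(500,315)),('hU0',(102,376)),('hU1',(231,325)),('hL0',(185,497)),('hL1',(295,430)),('m1',(437,55)),('m2',(600,297)),('m3',(12,378)),('m4',(183,583))]:
    z=.027 if nm[0]!='m' else .001
    if nm[0]=='t': z=.024
    print(nm,onz(r,(120+u[0]/s,60+u[1]/s),z,False)[:2].round(4))
E
```

```text
pivot [0.4247 0.2214]
tipU [0.399  0.2873]
tipL [0.4489 0.2934]
hU0 [0.3932 0.1224]
hU1 [0.3994 0.1857]
hL0 [0.4583 0.1257]
hL1 [0.4534 0.187 ]
m1 [0.339  0.3181]
m2 [0.465  0.3362]
m3 [0.3754 0.0726]
m4 [0.5001 0.0898]
```

View pics/ov4.png

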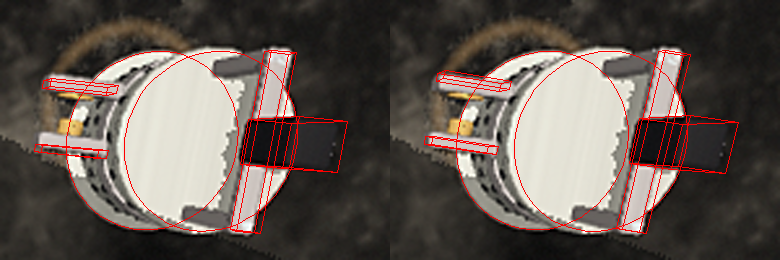

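step_arm([
  [-0.0275,-0.1465,-0.25,0,0,-62,-1],
  [-0.0275,-0.1465,-0.25,0,0,-62,-1],
  [-0.0275,-0.1465,-0.25,0,0,-62,-1],
  [-0.0275,-0.1465,-0.25,0,0,-62,-1],
  [-0.0275,-0.1465,-0.25,0,0,-62,-1],
  [-0.0275,-0.1465,-0.25,0,0,-62,-1],
  [-0.0275,-0.1465,-0.25,0,0,-62,-1],
  [-0.0275,-0.1465,-0.25,0,0,-62,-1],
  [-0.0275,-0.1465,-0.25,0,0,-62,-1],
  [-0.0275,-0.1465,-0.25,0,0,-62,-1],
])

```text
t: 3.87
eef_pos: [0.4255, 0.1561, 0.1208]
tool_rot: [0.0, 0.7, 0.714, -0.001]
contact_force: [0.5, 0.8, -0.3]
gripper_width: 1.003
```

step_arm([
  [0,0,0,0,0,0,-1],
  [0,0,0,0,0,0,-1],
  [0,0,0,0,0,0,-1],
])

```text
t: 4.12
eef_pos: [0.426, 0.1571, 0.1217]
tool_rot: [0.0, 0.698, 0.716, 0.001]
contact_force: [0.2, 0.5, -1.7]
gripper_width: 0.998
```

```bash
cat > st.py <<'E'
from h import *
from scipy.spatial.transform import Rotation as R
np.set_printoptions(precision=4,suppress=True)
o=bot.get_obs(); w,x,y,z=o['tool_rot']; M=R.from_quat([x,y,z,w]).as_matrix()
print('t',o['t'],'p',o['eef_pos'],'yaw_y',np.degrees(np.arctan2(M[1,1],M[0,1])),'zax',M[:,2],'F',o['contact_force'],'w mm',o['gripper_width']*85,'q',o['q'])
E
python3 st.py; python3 look.py 5 wrist pliers,pliers_grip,pliers_jaw,can_1
```

```text
t 4.1167 p [0.426  0.1571 0.1217] yaw_y 1.4437570616999058 zax [ 0.0009  0.0007 -1.    ] F [ 0.1863  0.5082 -1.671 ] w mm 84.82294351041065 q [-0.7823  0.2767  0.3398  2.1881 -0.143   0.6957 -0.3193]
4.1167 [0.426 0.157 0.122] [0.    0.698 0.716 0.001] [-0.782  0.277  0.34   2.188 -0.143  0.696 -0.319]
wrist pliers 0.95 [324. 132.] [0.426 0.221]
wrist can_1 0.63 [312. 161.] [0.419 0.203]
```

View pics/wrist5.png

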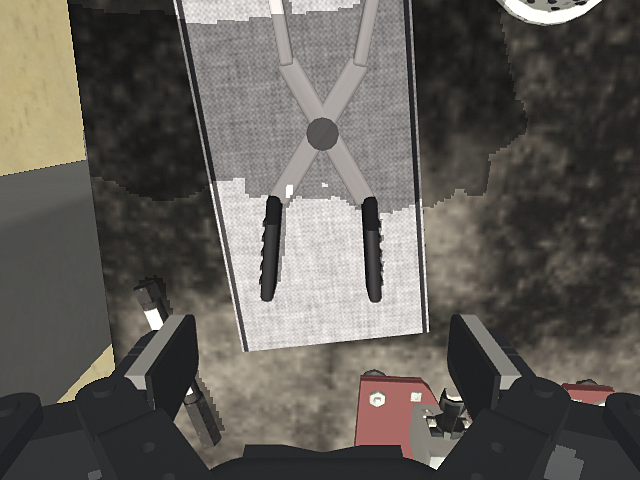

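step_arm([
  [0,-0.0005,-0.04,0,0,0,-1],
  [0,-0.0005,-0.08,0,0,0,-1],
  [0,-0.0005,-0.1,0,0,0,-1],
  [0,-0.0005,-0.116,0,0,0,-1],
  [0,-0.0005,-0.116,0,0,0,-1],
  [0,-0.0005,-0.116,0,0,0,-1],
])

```text
t: 4.87
eef_pos: [0.4253, 0.1558, 0.005]
tool_rot: [-0.0, 0.699, 0.715, -0.001]
contact_force: [0.2, -0.2, 0.6]
gripper_width: 0.998
```

```bash
python3 st.py; python3 look.py 6 wrist pliers
```

```text
t 4.8667 p [0.4253 0.1558 0.005 ] yaw_y 1.307880736154824 zax [-0.0015 -0.0009 -1.    ] F [ 0.2273 -0.1783  0.5667] w mm 84.8478914657908 q [-0.6811  0.5086  0.233   2.2411 -0.2794  0.4197 -0.1974]
4.8667 [0.425 0.156 0.005] [-0.     0.699  0.715 -0.001] [-0.681  0.509  0.233  2.241 -0.279  0.42  -0.197]
wrist pliers 0.78 [322. 140.] [0.424 0.221]
wrist pliers 0.43 [305. 190.] [0.419 0.204]
```

View pics/wrist6.png

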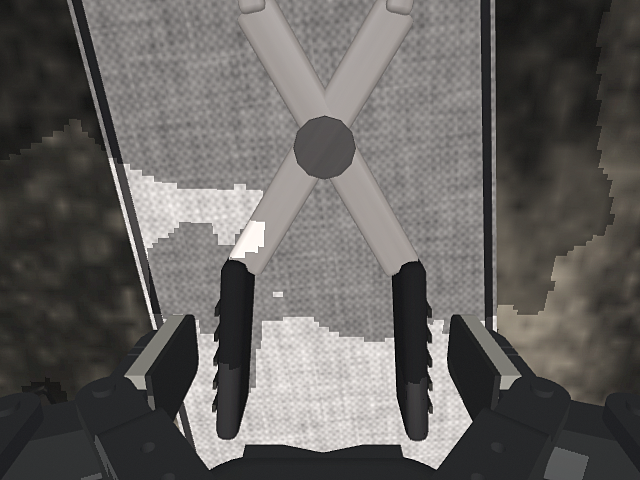

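step_arm([
  [0,0,-0.006,0,0,0,-1],
  [0,0,-0.006,0,0,0,-0.51],
  [0,0,-0.006,0,0,0,-0.51],
  [0,0,-0.006,0,0,0,-0.51],
  [0,0,-0.006,0,0,0,-0.51],
  [0,0,-0.006,0,0,0,-0.51],
], force=40)

```text
t: 5.47
eef_pos: [0.4263, 0.1564, 0.0002]
tool_rot: [0.0, 0.699, 0.715, 0.001]
contact_force: [-1.6, -0.5, 6.3]
gripper_width: 0.753
```

```bash
python3 st.py; python3 look.py 7 wrist pliers
```

```text
t 5.4667 p [0.4263 0.1564 0.0002] yaw_y 1.3170734649269622 zax [ 0.0014  0.0009 -1.    ] F [-1.5525 -0.4631  6.3329] w mm 63.996428046733 q [-0.675   0.5186  0.2256  2.2415 -0.2854  0.4055 -0.1921]
5.4667 [0.426 0.156 0.   ] [0.    0.699 0.715 0.001] [-0.675  0.519  0.226  2.242 -0.285  0.405 -0.192]
wrist pliers 0.69 [324. 144.] [0.426 0.221]
```

View pics/wrist7.png

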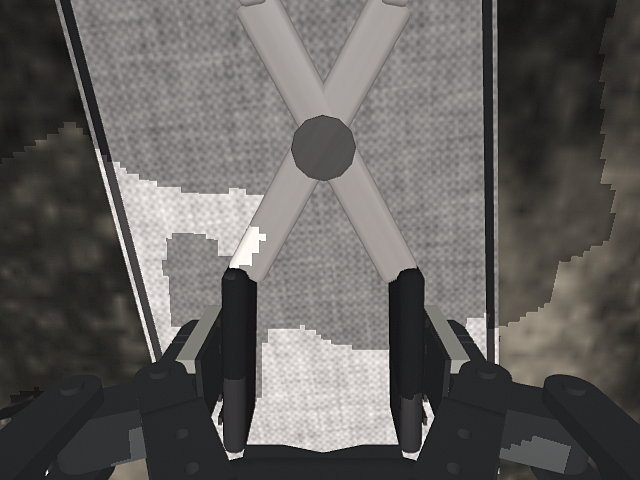

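step_arm([
  [0,0,0.02,0,0,0,-0.51],
  [0,0,0.06,0,0,0,-0.51],
  [0,0,0.1,0,0,0,-0.51],
  [0,0,0.12,0,0,0,-0.51],
  [0,0,0.12,0,0,0,-0.51],
])

```text
t: 5.98
eef_pos: [0.4284, 0.1574, 0.1237]
tool_rot: [0.001, 0.699, 0.715, 0.004]
contact_force: [-0.6, 1.1, -2.1]
gripper_width: 0.759
```

step_arm([
  [-0.004,0.01,0,0,0,-7,-0.51],
  [-0.008,0.02,0,0,0,-14,-0.51],
  [-0.013,0.032,0,0,0,-21,-0.51],
  [-0.018,0.044,0,0,0,-28,-0.51],
  [-0.022,0.054,0,0,0,-35,-0.51],
  [-0.027,0.065,0,0,0,-42,-0.51],
  [-0.032,0.076,0,0,0,-49,-0.51],
  [-0.036,0.087,0,0,0,-56,-0.51],
  [-0.041,0.098,0,0,0,-63,-0.51],
  [-0.045,0.108,0,0,0,-70,-0.51],
])

```text
t: 6.82
eef_pos: [0.3797, 0.2644, 0.1186]
tool_rot: [0.0, 0.983, 0.182, -0.0]
contact_force: [0.1, 0.2, -0.9]
gripper_width: 0.757
```

step_arm([
  [-0.003,0.007,0,0,0,-4.3,-0.51],
  [-0.003,0.007,0,0,0,-4.3,-0.51],
  [-0.003,0.007,0,0,0,-4.3,-0.51],
  [-0.003,0.007,0,0,0,-4.3,-0.51],
])

```text
t: 7.15
eef_pos: [0.3775, 0.2703, 0.1189]
tool_rot: [0.0, 0.989, 0.149, -0.0]
contact_force: [0.0, 0.6, -2.2]
gripper_width: 0.758
```

```bash
python3 st.py; python3 look.py 8 wrist,scene,side pliers,can_1,pliers_jaw,pliers_grip
```

```text
t 7.15 p [0.3775 0.2703 0.1189] yaw_y -72.87565356618074 zax [-0.0004 -0.0008 -1.    ] F [ 0.0394  0.6195 -2.1759] w mm 64.43090429403334 q [-1.2753  0.3351  0.6234  2.1799 -0.2987  0.7093 -1.721 ]
7.15 [0.378 0.27  0.119] [ 0.     0.989  0.149 -0.   ] [-1.275  0.335  0.623  2.18  -0.299  0.709 -1.721]
wrist pliers 0.66 [324. 143.] [0.432 0.287]
wrist can_1 0.63 [42. 24.] [0.448 0.455]
scene pliers 0.88 [217. 247.] [0.662 0.31 ]
scene can_1 0.89 [213. 266.] [0.554 0.315]
scene can_1 0.62 [154. 289.] [0.453 0.461]
scene pliers_jaw 0.92 [206. 235.] [0.719 0.346]
scene pliers_grip 0.59 [224. 256.] [0.585 0.286]
side pliers 0.88 [259. 209.] [0.494 0.482]
side can_1 0.58 [289. 227.] [0.55  0.323]
side can_1 0.48 [248. 217.] [0.444 0.441]
side pliers_jaw 0.86 [272. 195.] [0.562 0.541]
side pliers_grip 0.62 [240. 208.] [0.43  0.488]
```

View pics/wrist8.png

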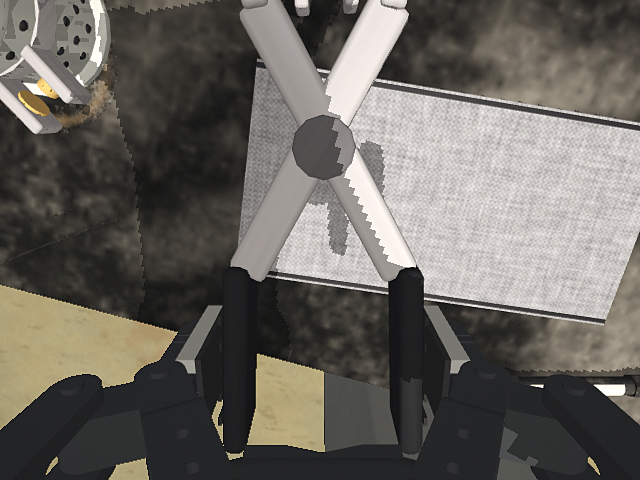

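View pics/side8.png

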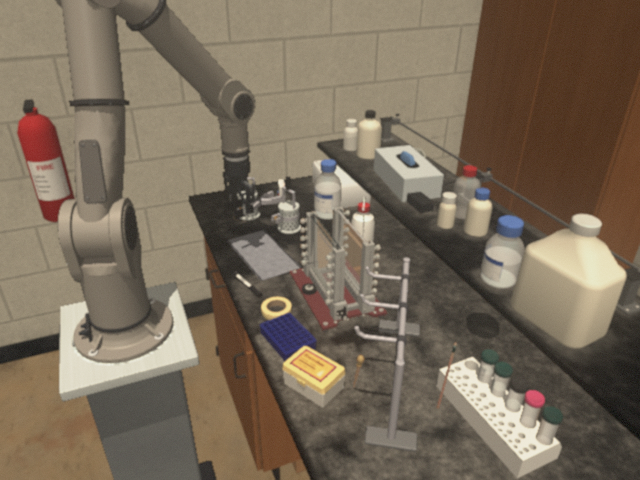

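step_arm([
  [0,0.001,-0.02,0,0,0,-0.51],
  [0,0.001,-0.045,0,0,0,-0.51],
  [0,0.001,-0.045,0,0,0,-0.51],
  [0,0.001,-0.045,0,0,0,-0.51],
])

```text
t: 8.23
eef_pos: [0.3771, 0.2712, 0.0738]
tool_rot: [0.001, 0.989, 0.148, -0.001]
contact_force: [0.0, -1.3, 0.0]
gripper_width: 0.756
```

```bash
cat > pov.py <<'E'
from h import *
from scipy.spatial.transform import Rotation as R
# overlay pliers jaws (from tcp) + can wires on scene & side crops: args tag x y yaw ear
tag=sys.argv[1]; x,y,yaw,ear=map(float,sys.argv[2:6])
ims=[]
for n in ('scene','side','wrist')[:int(sys.argv[6]) if len(sys.argv)>6 else 2]:
    r=cam(n); o=bot.get_obs()
    c=proj(r,(x,y,.08)); S=5; w,hh=(38,56)
    u0,v0=int(c[0])-w-2,int(c[1])-hh+6
    i=cv2.cvtColor(r['color'],cv2.COLOR_RGB2BGR)[v0:v0+2*hh,u0:u0+2*w]
    i=cv2.resize(i,None,fx=S,fy=S,interpolation=cv2.INTER_CUBIC); j=i.copy()
    wire(j,r,x,y,yaw,ear=ear,s=S,off=(u0,v0)); ims+=[i[:600],j[:600]] if n!='wrist' else []
h=min(a.shape[0] for a in ims); o=cv2.hconcat([a[:h] for a in ims]); 
f=min(1,800/o.shape[1]); cv2.imwrite('pics/pov'+tag+'.png',cv2.resize(o,None,fx=f,fy=f))
E
python3 st.py; python3 pov.py 1 .5475 .3183 17 0
```

```text
t 8.2333 p [0.3771 0.2712 0.0738] yaw_y -73.01059383562277 zax [-0.0018 -0.0024 -1.    ] F [ 0.0256 -1.3404  0.0442] w mm 64.27012462493084 q [-1.2149  0.4218  0.5584  2.2041 -0.3857  0.6122 -1.6496]
```

View pics/pov1.png

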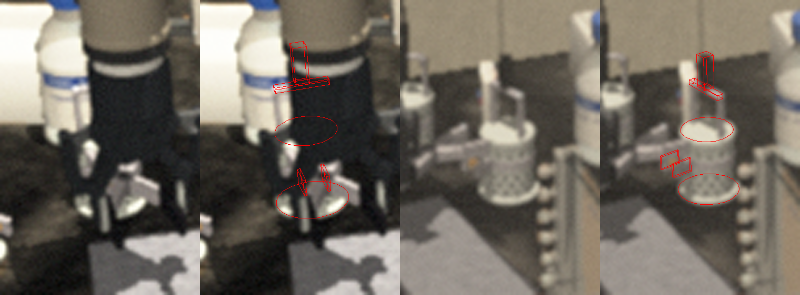

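```bash
python3 - <<'E'
from h import *
r=cam('side'); i=cv2.cvtColor(r['color'],cv2.COLOR_RGB2BGR)
a=i[160:250,230:330]; b=cv2.imread('pics/side0.png')[160:250,230:330]
cv2.imwrite('pics/z1.png',cv2.resize(cv2.hconcat([a,b]),None,fx=4,fy=4,interpolation=cv2.INTER_NEAREST))
E
```

```text
(no output)
```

View pics/z1.png

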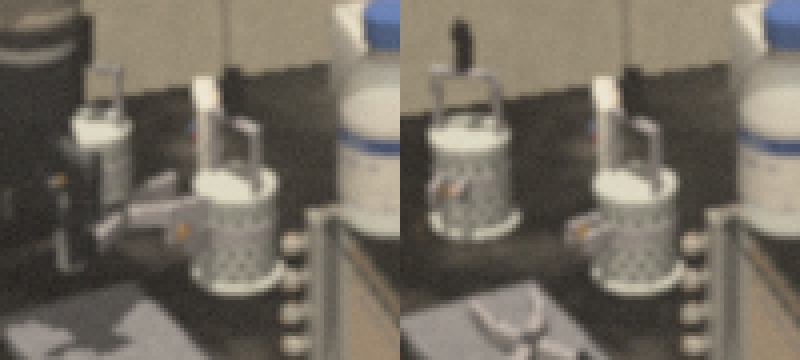

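step_arm([
  [0,0,-0.01,0,0,0,-0.51],
  [0,0,-0.02,0,0,0,-0.51],
  [0,0,-0.03,0,0,0,-0.51],
  [0,0,-0.035,0,0,0,-0.51],
  [0,0,-0.035,0,0,0,-0.51],
])

```text
t: 8.8
eef_pos: [0.3768, 0.2713, 0.0379]
tool_rot: [0.001, 0.989, 0.148, -0.001]
contact_force: [-0.6, -0.0, -1.1]
gripper_width: 0.757
```

```bash
python3 st.py; python3 look.py 9 wrist,scene,side pliers,can_1,pliers_jaw; python3 - <<'E'
import cv2
a=cv2.imread('pics/side9.png')[160:250,230:330];b=cv2.imread('pics/scene9.png')[200:290,170:270]
cv2.imwrite('pics/z2.png',cv2.resize(cv2.hconcat([a,b]),None,fx=4,fy=4,interpolation=cv2.INTER_NEAREST))
E
```

```text
t 8.8 p [0.3768 0.2713 0.0379] yaw_y -72.99584214502701 zax [-0.0019 -0.0021 -1.    ] F [-0.5727 -0.024  -1.0515] w mm 64.30918958649217 q [-1.159   0.4891  0.4937  2.2179 -0.4525  0.5335 -1.5925]
8.8 [0.377 0.271 0.038] [ 0.001  0.989  0.148 -0.001] [-1.159  0.489  0.494  2.218 -0.453  0.533 -1.592]
wrist pliers 0.63 [323. 140.] [0.437 0.29 ]
scene pliers 0.57 [217. 275.] [0.508 0.301]
scene can_1 0.69 [157. 286.] [0.465 0.457]
scene can_1 0.44 [210. 266.] [0.556 0.322]
scene can_1 0.38 [224. 284.] [0.459 0.28 ]
scene pliers_jaw 0.66 [209. 258.] [0.581 0.329]
side pliers 0.78 [260. 224.] [0.466 0.376]
side can_1 0.76 [257. 215.] [0.475 0.443]
side can_1 0.66 [287. 230.] [0.535 0.31 ]
side can_1 0.39 [377. 335.] [ 0.57  -0.253]
side pliers_jaw 0.57 [272. 214.] [0.516 0.404]
```

View pics/z2.png

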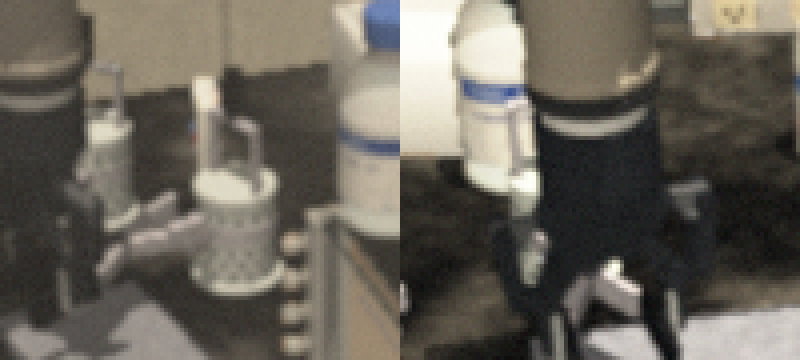

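View pics/wrist9.png

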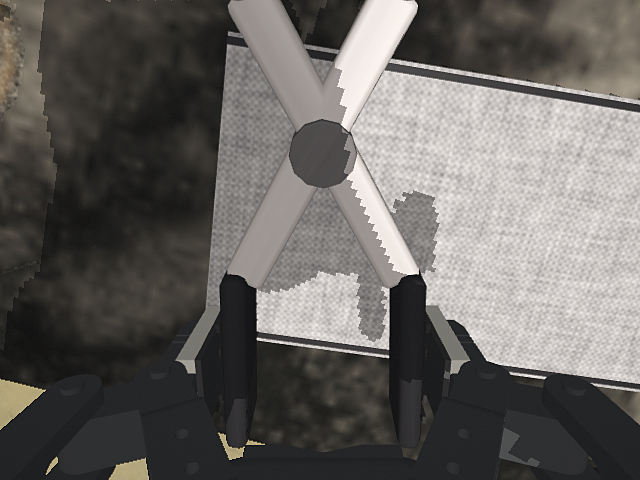

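step_arm([
  [0,0,0,0,0,0,-0.43],
  [0,0,0,0,0,0,-0.35],
  [0,0,0,0,0,0,-0.27],
  [0,0,0,0,0,0,-0.27],
], force=70)

```text
t: 9.73
eef_pos: [0.3774, 0.2719, 0.0392]
tool_rot: [0.0, 0.989, 0.148, -0.0]
contact_force: [-1.1, -0.9, 0.1]
gripper_width: 0.638
```

step_arm([
  [0.0002,-0.0006,0,0,0,0,-0.23],
  [0.0004,-0.0012,0,0,0,0,-0.19],
  [0.0006,-0.0018,0,0,0,0,-0.15],
  [0.0008,-0.0025,0,0,0,0,-0.11],
  [0.001,-0.0032,0,0,0,0,-0.07],
  [0.0012,-0.004,0,0,0,0,-0.03],
  [0.0014,-0.0045,0,0,0,0,0.0],
  [0.0014,-0.0045,0,0,0,0,0.01],
  [0.0014,-0.0045,0,0,0,0,0.01],
])

```text
t: 10.48
eef_pos: [0.379, 0.2677, 0.0393]
tool_rot: [-0.0, 0.989, 0.148, -0.0]
contact_force: [-1.1, 0.0, -1.2]
gripper_width: 0.504
```

```bash
python3 st.py; python3 look.py 10 wrist,scene,side pliers,can_1; python3 - <<'E'
import cv2
a=cv2.imread('pics/side10.png')[160:250,230:330];b=cv2.imread('pics/wrist10.png')[:360,160:560]
cv2.imwrite('pics/z3.png',cv2.hconcat([cv2.resize(a,(400,360),interpolation=cv2.INTER_NEAREST),b]))
E
```

```text
t 10.4833 p [0.379  0.2677 0.0393] yaw_y -72.97903379562631 zax [-0.0001  0.0001 -1.    ] F [-1.1162  0.003  -1.156 ] w mm 42.801587339025104 q [-1.1513  0.4845  0.495   2.2203 -0.4512  0.5325 -1.5839]
10.4833 [0.379 0.268 0.039] [-0.     0.989  0.148 -0.   ] [-1.151  0.485  0.495  2.22  -0.451  0.532 -1.584]
wrist pliers 0.85 [322. 127.] [0.444 0.288]
scene pliers 0.65 [218. 272.] [0.521 0.299]
scene can_1 0.75 [209. 267.] [0.552 0.325]
scene can_1 0.75 [154. 285.] [0.47  0.464]
scene can_1 0.32 [223. 273.] [0.515 0.285]
side pliers 0.63 [265. 225.] [0.479 0.364]
side can_1 0.95 [255. 213.] [0.472 0.455]
side can_1 0.63 [288. 226.] [0.549 0.331]
```

View pics/z3.png

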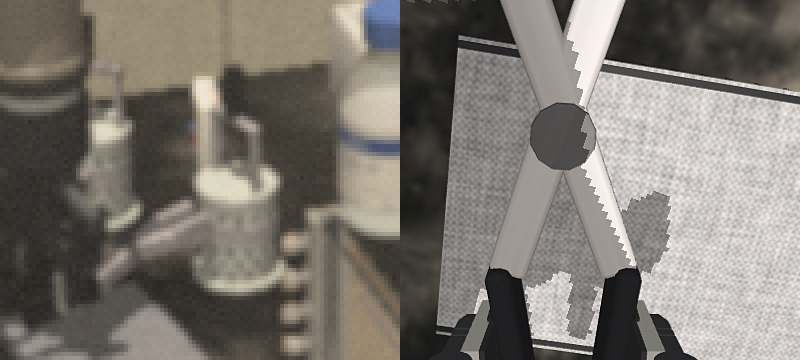

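step_arm([
  [0,0,0,0,0,0,0.05],
  [0,0,0,0,0,0,0.05],
  [0,0,0,0,0,0,0.05],
])

```text
t: 11.18
eef_pos: [0.3789, 0.2675, 0.0393]
tool_rot: [0.0, 0.989, 0.148, -0.0]
contact_force: [-1.5, -1.4, -0.7]
gripper_width: 0.484
```

step_arm([
  [0,0,0,0,0,0,-0.1],
  [0,0,0,0,0,0,-0.2],
  [0,0,0,0,0,0,-0.3],
  [0,0,0,0,0,0,-0.4],
  [0,0,0,0,0,0,-0.51],
  [0,0,0,0,0,0,-0.51],
  [0,0,0,0,0,0,-0.51],
], force=40)

```text
t: 11.77
eef_pos: [0.3791, 0.2676, 0.0393]
tool_rot: [0.0, 0.989, 0.148, 0.0]
contact_force: [0.6, 0.0, -1.5]
gripper_width: 0.756
```

```bash
python3 st.py; python3 look.py 11 wrist,side pliers,can_1
```

```text
t 11.7667 p [0.3791 0.2676 0.0393] yaw_y -72.99328319084974 zax [ 0.0001 -0.     -1.    ] F [ 0.5864  0.0442 -1.478 ] w mm 64.29447542245133 q [-1.1512  0.4847  0.4952  2.2202 -0.4512  0.5324 -1.5839]
11.7667 [0.379 0.268 0.039] [0.    0.989 0.148 0.   ] [-1.151  0.485  0.495  2.22  -0.451  0.532 -1.584]
wrist pliers 0.72 [321. 144.] [0.438 0.287]
side pliers 0.59 [262. 228.] [0.461 0.347]
side pliers 0.2 [385. 301.] [ 0.652 -0.143]
side can_1 0.71 [286. 226.] [0.54  0.332]
side can_1 0.71 [256. 213.] [0.475 0.457]
```

View pics/wrist11.png

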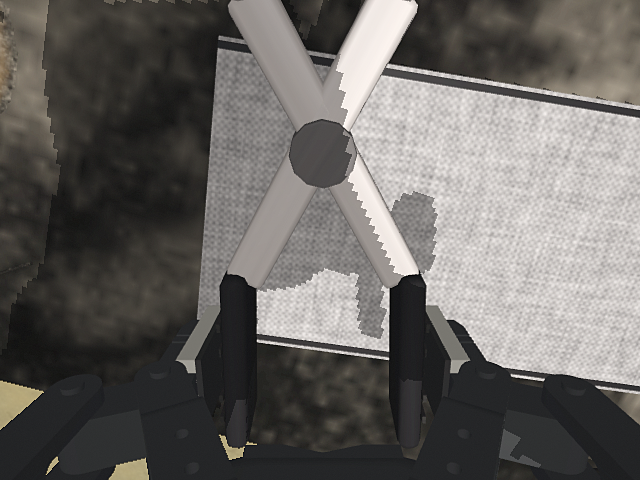

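step_arm([
  [0,0,0.03,0,0,0,-0.51],
  [0,0,0.06,0,0,0,-0.51],
  [0,0,0.085,0,0,0,-0.51],
  [0,0,0.085,0,0,0,-0.51],
])

```text
t: 12.4
eef_pos: [0.3814, 0.2691, 0.128]
tool_rot: [-0.002, 0.989, 0.148, 0.003]
contact_force: [0.7, 0.2, -1.6]
gripper_width: 0.753
```

step_arm([
  [-0.005,0.007,0,0,0,6.5,-0.51],
  [-0.01,0.014,0,0,0,13,-0.51],
  [-0.015,0.021,0,0,0,19.5,-0.51],
  [-0.02,0.028,0,0,0,26,-0.51],
  [-0.026,0.036,0,0,0,33,-0.51],
  [-0.0317,0.0442,0,0,0,39.5,-0.51],
  [-0.0317,0.0442,0,0,0,39.5,-0.51],
  [-0.0317,0.0442,0,0,0,39.5,-0.51],
])

```text
t: 13.07
eef_pos: [0.3471, 0.3117, 0.1239]
tool_rot: [0.0, 0.881, 0.472, -0.0]
contact_force: [0.1, 0.6, -0.3]
gripper_width: 0.757
```

```bash
python3 st.py; python3 look.py 12 wrist,side,scene pliers,can_1
```

```text
t 13.0667 p [0.3471 0.3117 0.1239] yaw_y -33.62867320866495 zax [-0.0005 -0.0003 -1.    ] F [ 0.0962  0.5795 -0.2914] w mm 64.30552145895227 q [-1.2516  0.3039  0.4572  2.1643 -0.2033  0.7139 -1.245 ]
13.0667 [0.347 0.312 0.124] [ 0.     0.881  0.472 -0.   ] [-1.252  0.304  0.457  2.164 -0.203  0.714 -1.245]
wrist pliers 0.88 [321. 142.] [0.378 0.36 ]
wrist can_1 0.7 [608.  30.] [0.548 0.321]
side pliers 0.61 [237. 194.] [0.452 0.622]
side can_1 0.67 [286. 224.] [0.546 0.348]
side can_1 0.57 [257. 213.] [0.477 0.453]
scene pliers 0.91 [184. 257.] [0.612 0.402]
scene can_1 0.87 [153. 283.] [0.483 0.468]
scene can_1 0.75 [213. 268.] [0.544 0.314]
```

View pics/wrist12.png

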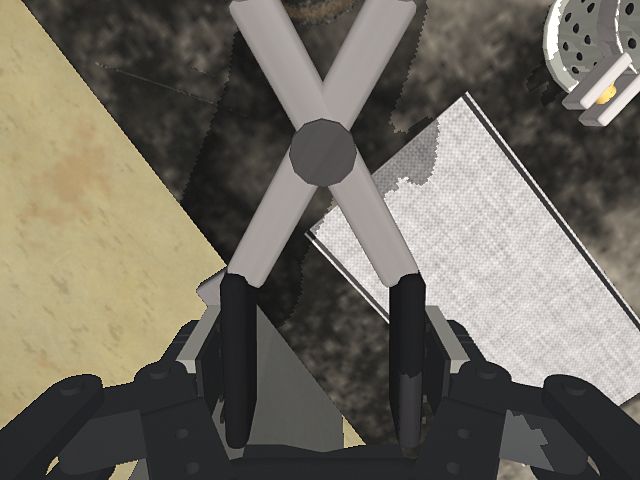

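step_arm([
  [0.01,-0.02,0.04,0,0,-7,-0.51],
  [0.01,-0.02,0.08,0,0,-14,-0.51],
  [0.01,-0.02,0.11,0,0,-21,-0.51],
  [0.01,-0.02,0.14,0,0,-28,-0.51],
  [0.01,-0.02,0.14,0,0,-35,-0.51],
  [0.01,-0.02,0.14,0,0,-35,-0.51],
  [0.01,-0.02,0.14,0,0,-35,-0.51],
])

```text
t: 14.1
eef_pos: [0.3569, 0.2916, 0.264]
tool_rot: [-0.0, 0.982, 0.188, -0.0]
contact_force: [0.6, 0.6, -1.4]
gripper_width: 0.756
```

```bash
python3 st.py; python3 - <<'E'
from h import *
import pickle
r=cam('wrist','wrist13.png'); pickle.dump(r,open('w13.pkl','wb'))
for th in ['can_1','bail_1']:
    z={'bail_1':.135}.get(th,0)
    for d in bot.place_of(th,'wrist'):
        if d['conf']>.2:print(th,d['conf'],np.array(d['location'])*[640,480],onz(r,d['location'],z))
E
```

```text
t 14.1 p [0.3569 0.2916 0.264 ] yaw_y -68.27542247591906 zax [-0.0005 -0.     -1.    ] F [ 0.5953  0.6093 -1.3668] w mm 64.24925555088836 q [-1.3923  0.0749  0.6141  2.0371 -0.0503  1.0441 -1.9458]
```

View pics/wrist13.png

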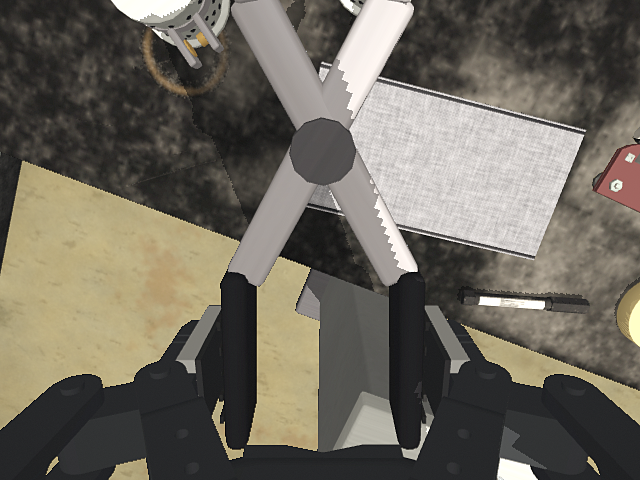

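```bash
python3 - <<'E'
from h import *
import pickle
r=pickle.load(open('w13.pkl','rb'))
a=[]
overlay(r,[],(100,0,260,100),2.45,'o0.png'); overlay(r,[(.478,.458,60)],(100,0,260,100),2.45,'o1.png')
cv2.imwrite('pics/ov13.png',cv2.hconcat([cv2.imread('pics/o0.png'),cv2.imread('pics/o1.png')]))
E
```

```text
(no output)
```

View pics/ov13.png

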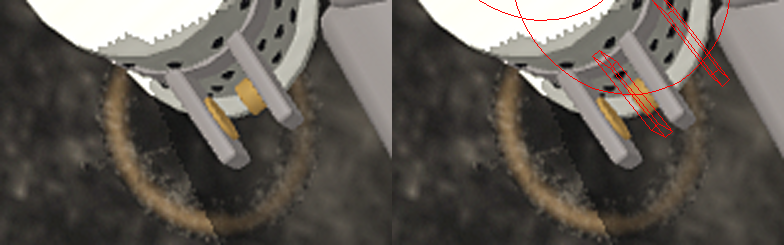

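```bash
python3 - <<'E'
from h import *
import pickle
from scipy.optimize import least_squares
r=pickle.load(open('w13.pkl','rb'))
C=[((-.058,.0185,.059),(222,160)),((-.034,.0185,.059),(168,75)),((-.058,-.009,.059),(291,113)),((-.034,-.009,.059),(250,33))]
def f(p):
    x,y,t=p[0],p[1],np.radians(p[2]);c,s=np.cos(t),np.sin(t);o=[]
    for (a,b,h),(u,v) in C: o+=list(proj(r,(x+c*a-s*b,y+s*a+c*b,h))-np.array([100+u/2.45,v/2.45]))
    return o
s=least_squares(f,[.478,.458,60],x_scale=[.01,.01,1]); print(s.x,np.round(s.fun,1))
overlay(r,[tuple(s.x)],(100,0,260,100),4.9,'ov14.png')
E
```

```text
[ 0.47285601  0.45895863 49.32854205] [-2.4 -1.6  2.   2.2  0.4 -0.8 -0.   0.2]
```

View pics/ov14.png

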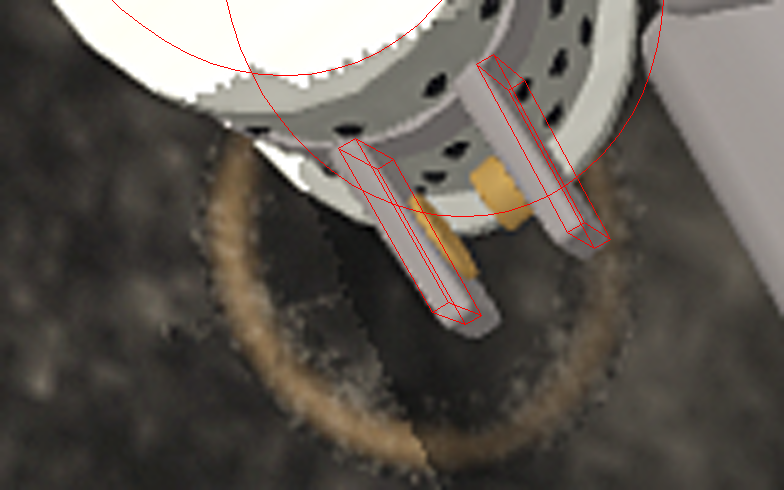

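```bash
python3 - <<'E'
from h import *
import pickle
from scipy.optimize import least_squares
r=pickle.load(open('w13.pkl','rb'))
C=[((-.058,.0185,.059),(444,330)),((-.034,.0185,.059),(334,152)),((-.058,-.009,.059),(584,230)),((-.034,-.009,.059),(492,66))]
F=[(638,20),(630,80),(595,150),(520,215),(450,230),(350,205)]
Fw=[onz(r,(100+u/4.9,v/4.9),0.002,False)[:2] for u,v in F]
def f(p):
    x,y,t=p[0],p[1],np.radians(p[2]);c,s=np.cos(t),np.sin(t);o=[]
    for (a,b,h),(u,v) in C: o+=list(proj(r,(x+c*a-s*b,y+s*a+c*b,h))-np.array([100+u/4.9,v/4.9]))
    for w in Fw: o.append((np.hypot(*(w-[x,y]))-.038)*1000)
    return o
s=least_squares(f,[.478,.458,60],x_scale=[.01,.01,1]); print(s.x,np.round(s.fun,1))
overlay(r,[tuple(s.x)],(100,0,260,100),4.9,'ov15.png')
E
```

```text
[ 0.47028244  0.46085323 52.22871974] [-1.9 -2.1  1.6  4.2 -0.5 -1.9 -0.3  0.9 -1.1 -0.4 -0.1  0.9  0.9  0.5]
```

View pics/ov15.png

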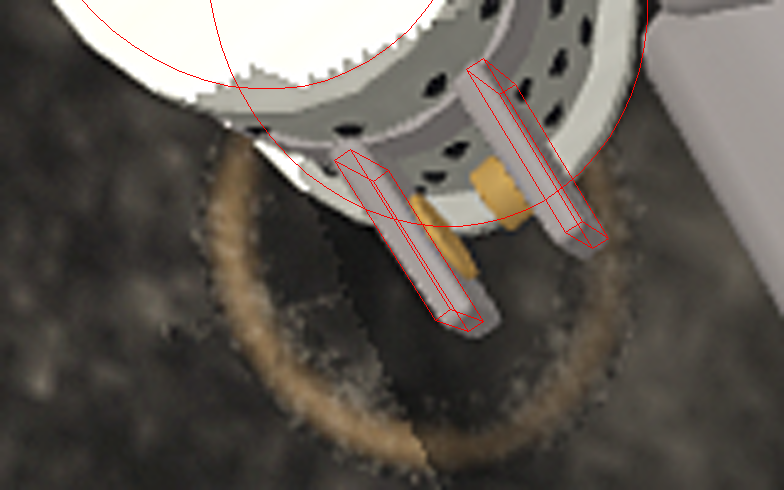

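step_arm([
  [0,0.01,0,0,0,7,-0.51],
  [0.0,0.02,0,0,0,14,-0.51],
  [0.0013,0.03,-0.03,0,0,21,-0.51],
  [0.0013,0.0336,-0.06,0,0,28,-0.51],
  [0.0013,0.0336,-0.1,0,0,30.3,-0.51],
  [0.0013,0.0336,-0.14,0,0,30.3,-0.51],
  [0.0013,0.0336,-0.16,0,0,30.3,-0.51],
  [0.0013,0.0336,-0.16,0,0,30.3,-0.51],
  [0.0013,0.0336,-0.16,0,0,30.3,-0.51],
])

```text
t: 15.0
eef_pos: [0.3583, 0.3243, 0.1033]
tool_rot: [0.001, 0.899, 0.437, -0.002]
contact_force: [0.5, 0.3, -0.8]
gripper_width: 0.756
```

```bash
python3 st.py; python3 look.py 16 wrist,scene,side can_1;python3 - <<'E'
import cv2
a=cv2.imread('pics/side16.png')[150:240,210:310];b=cv2.imread('pics/scene16.png')[220:310,110:210]
cv2.imwrite('pics/z4.png',cv2.resize(cv2.hconcat([a,b]),None,fx=4,fy=4,interpolation=cv2.INTER_NEAREST))
E
```

```text
t 15.0 p [0.3583 0.3243 0.1033] yaw_y -38.16522317945957 zax [-0.0018 -0.0035 -1.    ] F [ 0.4514  0.3028 -0.8442] w mm 64.21864497590963 q [-1.2624  0.3746  0.4825  2.1412 -0.2691  0.687  -1.2642]
15.0 [0.358 0.324 0.103] [ 0.001  0.899  0.437 -0.002] [-1.262  0.375  0.482  2.141 -0.269  0.687 -1.264]
wrist can_1 0.64 [608.  34.] [0.546 0.321]
scene can_1 0.83 [212. 270.] [0.538 0.318]
side can_1 0.92 [253. 214.] [0.465 0.453]
side can_1 0.59 [290. 227.] [0.551 0.323]
```

View pics/z4.png

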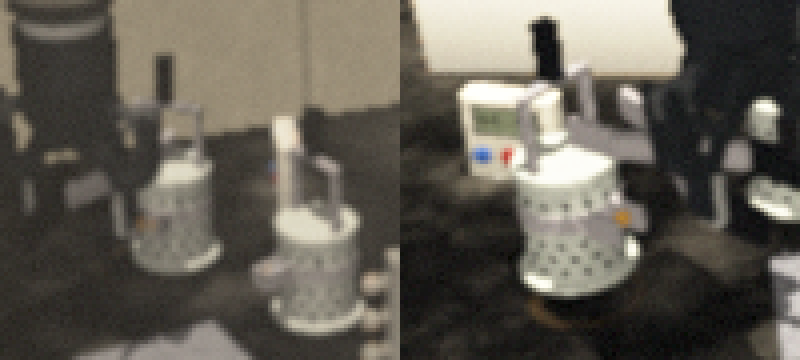

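View pics/wrist16.png

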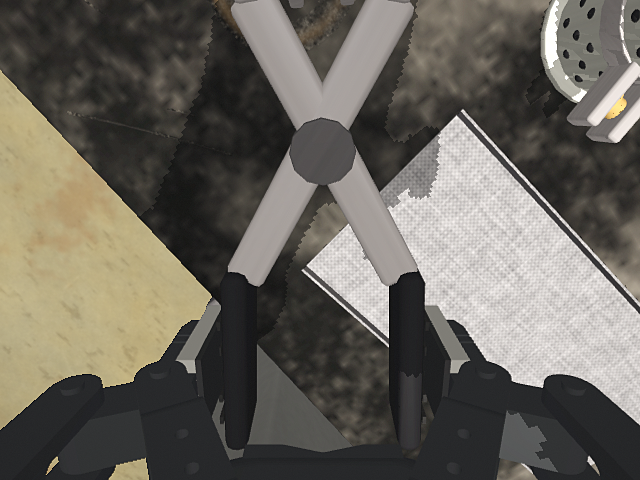

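step_arm([
  [0,0,-0.02,0,0,0,-0.51],
  [0,0,-0.04,0,0,0,-0.51],
  [0,0,-0.055,0,0,0,-0.51],
  [0,0,-0.065,0,0,0,-0.51],
  [0,0,-0.065,0,0,0,-0.51],
])

```text
t: 15.72
eef_pos: [0.3581, 0.325, 0.0384]
tool_rot: [0.0, 0.899, 0.437, -0.001]
contact_force: [0.1, -0.7, -0.3]
gripper_width: 0.758
```

```bash
python3 st.py; python3 look.py 17 wrist,scene,side can_1;python3 - <<'E'
import cv2
a=cv2.imread('pics/side17.png')[150:240,210:310];b=cv2.imread('pics/scene17.png')[220:310,110:210]
cv2.imwrite('pics/z5.png',cv2.resize(cv2.hconcat([a,b]),None,fx=4,fy=4,interpolation=cv2.INTER_NEAREST))
E
```

```text
t 15.7167 p [0.3581 0.325  0.0384] yaw_y -38.171943293709035 zax [-0.0012 -0.0014 -1.    ] F [ 0.0779 -0.7103 -0.3067] w mm 64.42672680311404 q [-1.1902  0.4925  0.4011  2.171  -0.3651  0.5433 -1.1823]
15.7167 [0.358 0.325 0.038] [ 0.     0.899  0.437 -0.001] [-1.19   0.493  0.401  2.171 -0.365  0.543 -1.182]
scene can_1 0.89 [156. 286.] [0.467 0.458]
scene can_1 0.52 [211. 269.] [0.539 0.32 ]
side can_1 0.55 [286. 229.] [0.536 0.313]
```

View pics/z5.png

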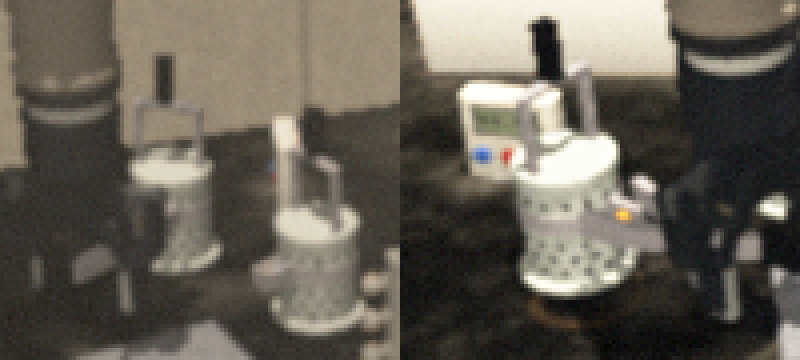

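step_arm([
  [0,0,0,0,0,0,-0.43],
  [0,0,0,0,0,0,-0.35],
  [0,0,0,0,0,0,-0.27],
  [0,0,0,0,0,0,-0.27],
], force=70)

```text
t: 16.35
eef_pos: [0.3587, 0.3253, 0.0394]
tool_rot: [0.0, 0.9, 0.437, 0.0]
contact_force: [0.5, -1.2, 0.2]
gripper_width: 0.637
```

step_arm([
  [0.0005,-0.0004,0,0,0,0,-0.23],
  [0.001,-0.0008,0,0,0,0,-0.19],
  [0.0015,-0.0012,0,0,0,0,-0.15],
  [0.002,-0.0016,0,0,0,0,-0.11],
  [0.0026,-0.002,0,0,0,0,-0.07],
  [0.0032,-0.0025,0,0,0,0,-0.03],
  [0.0037,-0.0029,0,0,0,0,0.01],
  [0.0037,-0.0029,0,0,0,0,0.05],
  [0.0037,-0.0029,0,0,0,0,0.05],
  [0.0037,-0.0029,0,0,0,0,0.05],
])

```text
t: 17.18
eef_pos: [0.3622, 0.3225, 0.0393]
tool_rot: [0.0, 0.899, 0.437, -0.0]
contact_force: [-0.7, -0.9, -0.2]
gripper_width: 0.489
```

step_arm([
  [0,0,0,0,0,0,-0.1],
  [0,0,0,0,0,0,-0.2],
  [0,0,0,0,0,0,-0.3],
  [0,0,0,0,0,0,-0.4],
  [0,0,0,0,0,0,-0.51],
  [0,0,0,0,0,0,-0.51],
  [0,0,0,0,0,0,-0.51],
], force=40)

```text
t: 17.77
eef_pos: [0.3624, 0.3225, 0.0393]
tool_rot: [0.0, 0.9, 0.437, 0.0]
contact_force: [-0.4, 0.9, -0.9]
gripper_width: 0.756
```

step_arm([
  [0,0,0.03,0,0,0,-0.51],
  [0,0,0.06,0,0,0,-0.51],
  [0,0,0.09,0,0,0,-0.51],
  [0,0,0.13,0,0,0,-0.51],
  [0,0,0.17,0,0,0,-0.51],
  [0,0,0.21,0,0,0,-0.51],
  [0,-0.01,0.21,0,0,-7,-0.51],
  [0,-0.02,0.21,0,0,-14,-0.51],
  [0,-0.03,0.21,0,0,-21,-0.51],
  [0,-0.03,0.21,0,0,-28,-0.51],
])

```text
t: 18.6
eef_pos: [0.3624, 0.2902, 0.2494]
tool_rot: [-0.0, 0.979, 0.202, -0.0]
contact_force: [0.2, -0.4, -1.4]
gripper_width: 0.752
```

```bash
python3 st.py; python3 look.py 18 wrist,scene,side can_1,pliers
```

```text
t 18.6 p [0.3624 0.2902 0.2494] yaw_y -66.66796533815521 zax [-0.0008  0.     -1.    ] F [ 0.1676 -0.4472 -1.4027] w mm 63.95546894073519 q [-1.4035  0.1039  0.6493  2.0505 -0.0748  1.0101 -1.8805]
18.6 [0.362 0.29  0.249] [-0.     0.979  0.202 -0.   ] [-1.403  0.104  0.649  2.05  -0.075  1.01  -1.88 ]
wrist can_1 0.74 [434. 177.] [0.419 0.203]
wrist pliers 0.78 [324. 142.] [0.407 0.309]
scene can_1 0.84 [154. 284.] [0.477 0.465]
scene can_1 0.75 [210. 268.] [0.545 0.324]
scene pliers 0.84 [199. 207.] [0.948 0.389]
side can_1 0.75 [256. 214.] [0.473 0.452]
side can_1 0.66 [290. 229.] [0.547 0.309]
side pliers 0.61 [247. 163.] [0.565 0.883]
```

View pics/wrist18.png

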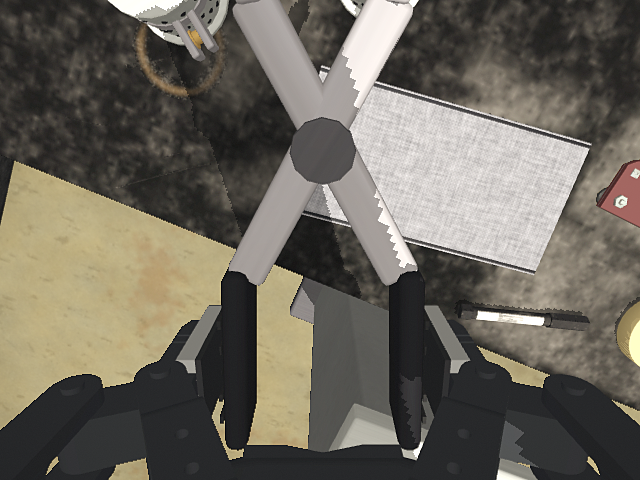

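step_arm([
  [0.006,-0.013,0,0,0,7,-0.51],
  [0.013,-0.026,0,0,0,14,-0.51],
  [0.019,-0.04,0,0,0,21,-0.51],
  [0.026,-0.053,0,0,0,28,-0.51],
  [0.032,-0.066,0,0,0,35,-0.51],
  [0.039,-0.08,0,0,0,42,-0.51],
  [0.045,-0.093,0,0,0,49,-0.51],
  [0.052,-0.107,0,0,0,56,-0.51],
  [0.058,-0.12,0,0,0,63,-0.51],
  [0.0639,-0.1338,0,0,0,68,-0.51],
])

```text
t: 19.88
eef_pos: [0.4266, 0.1582, 0.2493]
tool_rot: [0.0, 0.693, 0.721, 0.0]
contact_force: [1.6, 1.4, -0.8]
gripper_width: 0.753
```

step_arm([
  [0,0,-0.04,0,0,0,-0.51],
  [0,0,-0.08,0,0,0,-0.51],
  [0,0,-0.12,0,0,0,-0.51],
  [0,0,-0.16,0,0,0,-0.51],
  [0,0,-0.2,0,0,0,-0.51],
  [0,0,-0.22,0,0,0,-0.51],
  [0,0,-0.235,0,0,0,-0.51],
  [0,0,-0.24,0,0,0,-0.51],
  [0,0,-0.24,0,0,0,-0.51],
])

```text
t: 20.63
eef_pos: [0.4259, 0.1584, 0.0083]
tool_rot: [-0.0, 0.696, 0.718, -0.001]
contact_force: [0.4, 0.0, -1.7]
gripper_width: 0.753
```

```bash
python3 st.py; python3 look.py 19 wrist pliers,tool_mat
```

```text
t 20.6333 p [0.4259 0.1584 0.0083] yaw_y 1.8383192839535187 zax [-0.0018 -0.0012 -1.    ] F [ 0.3716  0.0164 -1.6916] w mm 64.02051591090499 q [-0.845   0.5338  0.432   2.2468 -0.5055  0.455   0.0268]
20.6333 [0.426 0.158 0.008] [-0.     0.696  0.718 -0.001] [-0.845  0.534  0.432  2.247 -0.505  0.455  0.027]
wrist pliers 0.76 [318. 142.] [0.423 0.223]
```

View pics/wrist19.png

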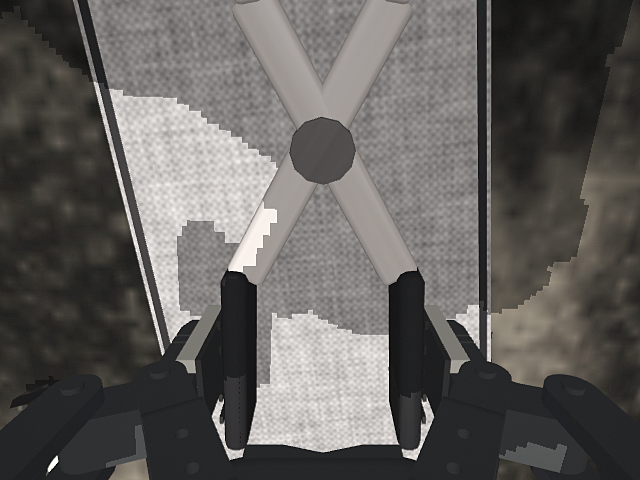

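Lower the last 7 mm, release, and rise.

step_arm([
  [0,-0.001,-0.004,0,0,0,-0.51],
  [0,-0.001,-0.008,0,0,0,-0.51],
  [0,-0.001,-0.008,0,0,0,-0.51],
  [0,-0.001,-0.008,0,0,0,-0.6],
  [0,-0.001,-0.008,0,0,0,-0.8],
  [0,-0.001,-0.008,0,0,0,-1],
  [0,-0.001,-0.008,0,0,0,-1],
  [0,-0.001,-0.008,0,0,0,-1],
])

```text
t: 21.45
eef_pos: [0.4263, 0.1577, 0.0014]
tool_rot: [0.0, 0.696, 0.718, 0.0]
contact_force: [0.3, 0.7, 0.9]
gripper_width: 1.001
```

step_arm([
  [0,0,0.04,0,0,0,-1],
  [0,0,0.08,0,0,0,-1],
  [0,0,0.12,0,0,0,-1],
  [0,0,0.16,0,0,0,-1],
  [0,0,0.2,0,0,0,-1],
  [0.02,0.03,0.23,0,0,0,-1],
  [0.03,0.06,0.27,0,0,0,-1],
  [0.04,0.09,0.31,0,0,0,-1],
  [0.04,0.11,0.35,0,0,0,-1],
  [0.04,0.11,0.35,0,0,0,-1],
])

```text
t: 22.28
eef_pos: [0.4669, 0.2705, 0.3548]
tool_rot: [0.0, 0.695, 0.719, 0.002]
contact_force: [1.2, 0.5, -0.4]
gripper_width: 0.997
```

step_arm([
  [0,0,0,0,0,0,-1],
  [0,0,0,0,0,0,-1],
])

```text
t: 22.45
eef_pos: [0.4665, 0.2685, 0.352]
tool_rot: [0.0, 0.695, 0.719, 0.001]
contact_force: [0.2, 0.5, -0.8]
gripper_width: 0.994
```

```bash
python3 st.py; python3 - <<'E'
from h import *
import pickle
r=cam('wrist','wrist20.png'); pickle.dump(r,open('w20.pkl','wb'))
for th in ['can_1','bail_1','pliers','casting_stand']:
    z={'bail_1':.135}.get(th,0)
    for d in bot.place_of(th,'wrist'):
        if d['conf']>.2:print(th,d['conf'],np.array(d['location'])*[640,480],onz(r,d['location'],z))
for n in ('scene','side'):
    r=cam(n,n+'20.png')
    for th,z in [('hook_1',.204),('rack',0),('casting_stand',0)]:
      for d in bot.place_of(th,n):
        if d['conf']>.2:print(n,th,d['conf'],np.array(d['location'])*[640,480],onz(r,d['location'],z))
E
```

```text
t 22.45 p [0.4665 0.2685 0.352 ] yaw_y 1.894220477782492 zax [ 0.0015  0.0012 -1.    ] F [ 0.2079  0.4846 -0.7512] w mm 84.4710022125122 q [-1.2552  0.1675  0.7181  1.7595 -0.1159  1.2555 -0.4751]
can_1 0.9 [394.112 134.88 ] [5.46528692e-01 3.22055072e-01 5.55111512e-17]
bail_1 0.81 [421.824 145.92 ] [0.54763987 0.31947622 0.135     ]
pliers 0.59 [283.968 219.984] [0.42322036 0.21946763 0.        ]
scene hook_1 0.74 [461.824 201.024] [ 0.50048218 -0.36677243  0.204     ]
scene hook_1 0.7 [499.904 207.504] [ 0.4527991  -0.45535559  0.204     ]
scene hook_1 0.65 [426.496 194.688] [ 0.54873728 -0.28166843  0.204     ]
scene rack 0.54 [213.696 270.72 ] [0.53070196 0.31168338 0.        ]
scene rack 0.35 [462.72  293.088] [ 0.3616211  -0.35051802  0.        ]
scene casting_stand 0.72 [157.376 286.08 ] [0.46499944 0.45489004 0.        ]
side hook_1 0.95 [388.8   275.376] [ 0.56519195 -0.29028011  0.204     ]
side hook_1 0.92 [377.28  334.608] [ 0.45183633 -0.45091791  0.204     ]
side hook_1 0.85 [382.912 302.976] [ 0.50706953 -0.37086336  0.204     ]
```

View pics/wrist20.png

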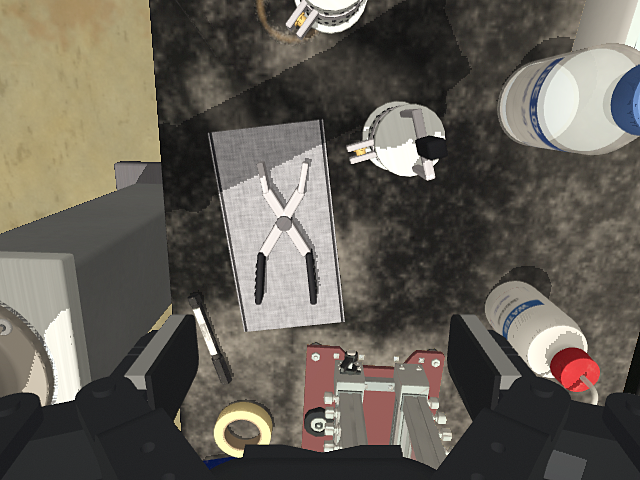

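View pics/scene20.png

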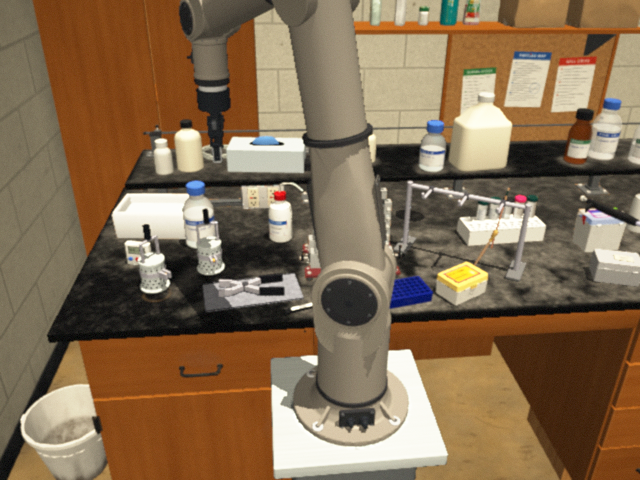

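```bash
python3 - <<'E'
import cv2
a=cv2.imread('pics/side20.png')[190:410,250:430]
cv2.imwrite('pics/z6.png',cv2.resize(a,None,fx=2.7,fy=2.7,interpolation=cv2.INTER_CUBIC))
E
```

```text
(no output)
```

View pics/z6.png

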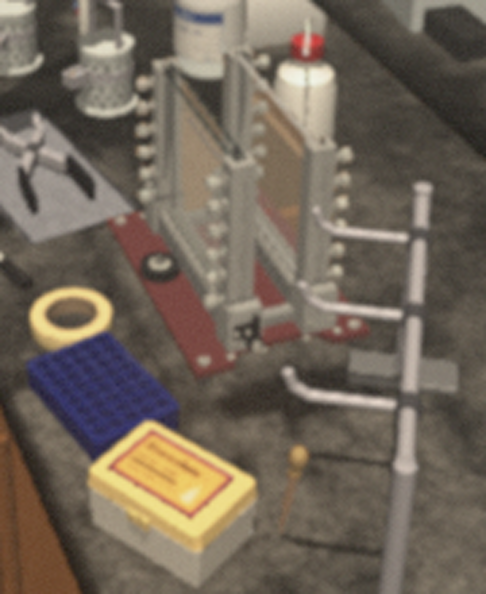

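```bash
python3 - <<'E'
from h import *
r=cam('side')
P=lambda u,z: onz(r,(250+u[0]/2.7,190+u[1]/2.7),z,False)[:2].round(3)
for u in [(110,215),(205,375),(365,330)]: print('base',P(u,.01))
for u in [(155,65),(245,160),(235,50),(330,145)]: print('top',P(u,.212))
for u in [(315,212),(302,288),(288,373)]: print('tip',P(u,.222))
for u in [(412,237),(410,312),(405,400)]: print('rail',P(u,.2))
for u in [(422,187),(405,465)]: print('railend',P(u,.2))
for u in [(405,232),(400,308),(392,398)]: print('hookroot',P(u,.204))
E
```

```text
base [0.465 0.076]
base [ 0.458 -0.197]
base [ 0.624 -0.195]
top [0.497 0.022]
top [ 0.507 -0.166]
top [0.581 0.021]
top [ 0.586 -0.171]
tip [ 0.52  -0.272]
tip [ 0.466 -0.357]
tip [ 0.414 -0.438]
rail [ 0.592 -0.305]
rail [ 0.541 -0.388]
rail [ 0.489 -0.472]
railend [ 0.637 -0.244]
railend [ 0.457 -0.526]
hookroot [ 0.587 -0.301]
hookroot [ 0.534 -0.386]
hookroot [ 0.479 -0.47 ]
```

```bash
python3 - <<'E'
from h import *
import pickle
r=pickle.load(open('w20.pkl','rb'))
overlay(r,[(.5475,.3195,17),(.4715,.460,52)],(240,0,460,190),3,'ov20.png',ear=.0095)
E
```

```text
(no output)
```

View pics/ov20.png

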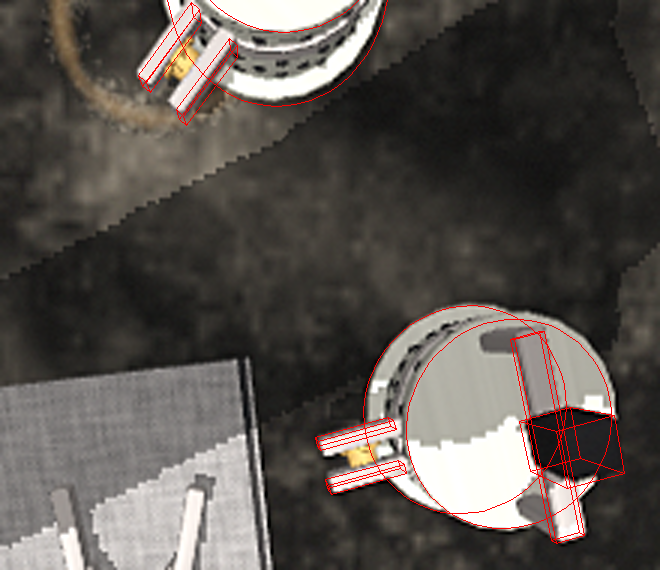

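step_arm([
  [0.03,0.02,0,0,0,7,-0.6],
  [0.055,0.04,-0.02,0,0,14,-0.6],
  [0.081,0.051,-0.05,0,0,15.1,-0.6],
  [0.081,0.051,-0.08,0,0,15.1,-0.4],
  [0.081,0.051,-0.1,0,0,15.1,-0.2],
  [0.081,0.051,-0.1,0,0,15.1,-0.2],
  [0.081,0.051,-0.1,0,0,15.1,-0.2],
])

```text
t: 23.73
eef_pos: [0.5469, 0.3185, 0.2507]
tool_rot: [-0.0, 0.595, 0.803, -0.001]
contact_force: [0.8, -1.0, 0.3]
gripper_width: 0.597
```

```bash
python3 st.py; python3 look.py 21 wrist can_1
```

```text
t 23.7333 p [0.5469 0.3185 0.2507] yaw_y 16.903723295625813 zax [-0.0015 -0.0015 -1.    ] F [ 0.7739 -0.9955  0.271 ] w mm 50.7711445442451 q [-1.0884  0.4475  0.6407  1.6715 -0.2905  1.1218 -0.072 ]
23.7333 [0.547 0.318 0.251] [-0.     0.595  0.803 -0.001] [-1.088  0.447  0.641  1.672 -0.29   1.122 -0.072]
wrist can_1 0.78 [280.   4.] [0.467 0.462]
wrist can_1 0.68 [323. 196.] [0.548 0.319]
```

View pics/wrist21.png

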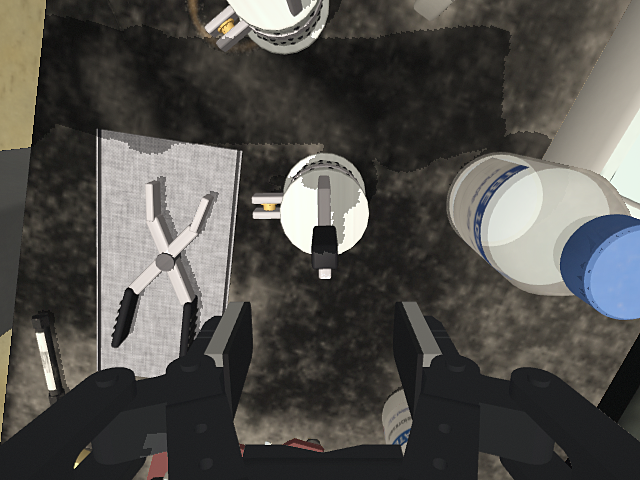

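step_arm([
  [0.0003,0.0005,-0.03,0,0,0,-0.2],
  [0.0003,0.0005,-0.06,0,0,0,-0.2],
  [0.0003,0.0005,-0.085,0,0,0,-0.2],
  [0.0003,0.0005,-0.102,0,0,0,-0.2],
  [0.0003,0.0005,-0.102,0,0,0,-0.2],
])

```text
t: 24.25
eef_pos: [0.5462, 0.3191, 0.1478]
tool_rot: [-0.001, 0.595, 0.804, -0.001]
contact_force: [-1.0, 0.5, -0.2]
gripper_width: 0.598
```

step_arm([
  [0,0,0,0,0,0,0.3],
  [0,0,0,0,0,0,0.7],
  [0,0,0,0,0,0,1],
  [0,0,0,0,0,0,1],
  [0,0,0,0,0,0,1],
  [0,0,0,0,0,0,1],
], force=60)

```text
t: 24.75
eef_pos: [0.5483, 0.3198, 0.1517]
tool_rot: [-0.0, 0.595, 0.803, 0.001]
contact_force: [-2.6, -0.1, 7.7]
gripper_width: 0.153
```

```bash
python3 st.py; python3 look.py 22 wrist can_1
```

```text
t 24.75 p [0.5483 0.3198 0.1517] yaw_y 16.917480585622958 zax [ 0.0016  0.0023 -1.    ] F [-2.5852 -0.1155  7.7158] w mm 12.969824482955039 q [-1.044   0.5511  0.5848  1.762  -0.3684  0.9369 -0.0111]
24.75 [0.548 0.32  0.152] [-0.     0.595  0.803  0.001] [-1.044  0.551  0.585  1.762 -0.368  0.937 -0.011]
wrist can_1 0.6 [323. 222.] [0.55 0.32]
```

View pics/wrist22.png

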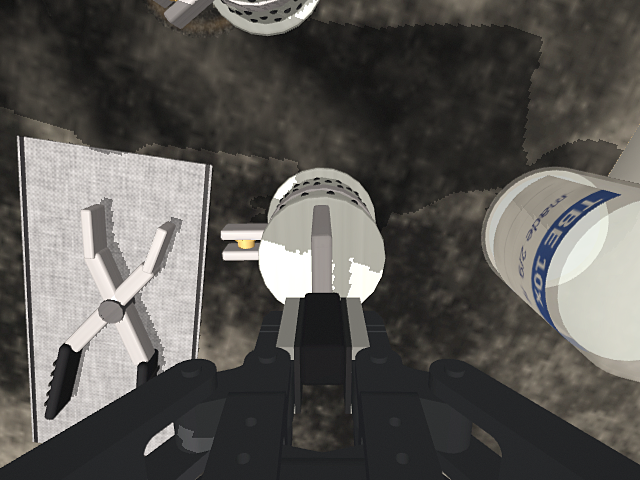

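step_arm([
  [0,0,0.01,0,0,0,1],
  [0,0,0.03,0,0,0,1],
  [0,0,0.06,0,0,0,1],
  [0,0,0.1,0,0,0,1],
  [0,0,0.14,0,0,0,1],
  [0,0,0.18,0,0,0,1],
  [0,0,0.22,0,0,0,1],
  [0,0,0.26,0,0,0,1],
  [0,0,0.28,0,0,0,1],
  [0,0,0.28,0,0,0,1],
])

```text
t: 25.68
eef_pos: [0.5496, 0.319, 0.4365]
tool_rot: [0.002, 0.596, 0.803, 0.005]
contact_force: [-0.4, 0.1, -2.6]
gripper_width: 0.152
```

```bash
python3 st.py; python3 look.py 23 wrist can_1
```

```text
t 25.6833 p [0.5496 0.319  0.4365] yaw_y 16.860756898011932 zax [ 0.0087  0.0063 -0.9999] F [-0.3955  0.06   -2.6461] w mm 12.887859028419664 q [-1.1202  0.3376  0.6984  1.3981 -0.2175  1.4724 -0.1365]
25.6833 [0.55  0.319 0.437] [0.002 0.596 0.803 0.005] [-1.12   0.338  0.698  1.398 -0.218  1.472 -0.137]
wrist can_1 0.87 [290.  43.] [0.47  0.461]
wrist can_1 0.67 [324. 223.] [0.577 0.252]
```

View pics/wrist23.png

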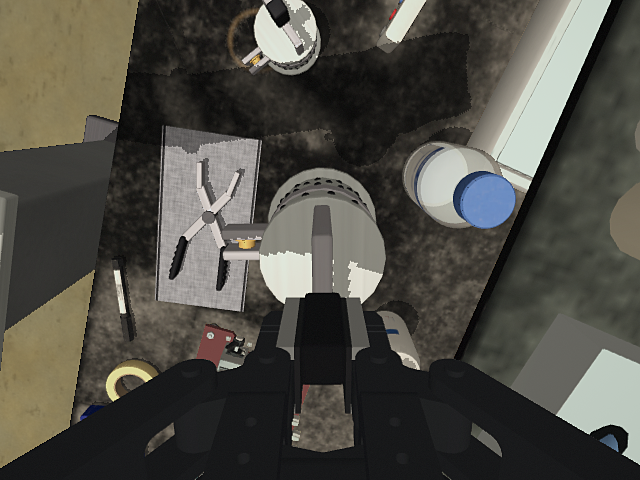

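step_arm([
  [-0.003,-0.015,0,0,0,-2,1],
  [-0.008,-0.045,0,0,0,-5,1],
  [-0.014,-0.08,0,0,0,-8,1],
  [-0.02,-0.115,0,0,0,-11,1],
  [-0.026,-0.15,0,0,0,-14,1],
  [-0.032,-0.185,0,0,0,-17,1],
  [-0.038,-0.22,0,0,0,-20,1],
  [-0.044,-0.255,0,0,0,-23,1],
  [-0.05,-0.29,0,0,0,-26,1],
  [-0.055,-0.325,0,0,0,-29,1],
])

```text
t: 26.62
eef_pos: [0.4907, -0.0075, 0.4275]
tool_rot: [-0.001, 0.778, 0.628, -0.001]
contact_force: [0.7, -0.6, -3.1]
gripper_width: 0.155
```

step_arm([
  [-0.006,-0.035,0,0,0,-3,1],
  [-0.012,-0.07,0,0,0,-6,1],
  [-0.018,-0.105,0,0,0,-9,1],
  [-0.024,-0.14,0,0,0,-12,1],
  [-0.03,-0.175,0,0,0,-15,1],
  [-0.036,-0.21,0,0,0,-18,1],
  [-0.042,-0.245,0,0,0,-20,1],
  [-0.048,-0.28,0,0,0,-21,1],
  [-0.054,-0.31,0,0,0,-21,1],
  [-0.054,-0.321,0,0,0,-21,1],
])

```text
t: 27.45
eef_pos: [0.4349, -0.3309, 0.4277]
tool_rot: [-0.0, 0.881, 0.473, -0.002]
contact_force: [-1.2, -0.5, -2.7]
gripper_width: 0.146
```

step_arm([
  [0,0,0,0,0,0,1],
  [0,0,0,0,0,0,1],
  [0,0,0,0,0,0,1],
])

```text
t: 27.7
eef_pos: [0.4386, -0.3255, 0.4282]
tool_rot: [-0.001, 0.879, 0.477, -0.0]
contact_force: [0.3, 0.5, -2.1]
gripper_width: 0.154
```

```bash
python3 st.py; python3 look.py 24 wrist,scene,side hook_1,can_1; python3 - <<'E'
from h import *
import pickle
r=cam('wrist'); pickle.dump(r,open('w24.pkl','wb'))
E
```

```text
t 27.7 p [ 0.4386 -0.3255  0.4282] yaw_y -33.03394275751868 zax [-0.0016  0.0016 -1.    ] F [ 0.2627  0.5147 -2.1037] w mm 13.094666270643122 q [-0.4406  0.2384  1.2025  1.6255 -0.2243  1.4345  0.207 ]
27.7 [ 0.439 -0.325  0.428] [-0.001  0.879  0.477 -0.   ] [-0.441  0.238  1.202  1.626 -0.224  1.435  0.207]
wrist hook_1 0.97 [428.  78.] [ 0.564 -0.286]
wrist hook_1 0.88 [417. 205.] [ 0.506 -0.373]
wrist hook_1 0.74 [412. 308.] [ 0.453 -0.456]
wrist can_1 0.87 [323. 220.] [ 0.403 -0.381]
scene hook_1 0.98 [460. 201.] [ 0.5   -0.363]
scene hook_1 0.89 [426. 194.] [ 0.55 -0.28]
scene hook_1 0.59 [499. 207.] [ 0.457 -0.453]
scene can_1 0.62 [456. 183.] [ 1.09  -0.557]
scene can_1 0.6 [154. 285.] [0.469 0.464]
side hook_1 0.87 [378. 336.] [ 0.451 -0.455]
side hook_1 0.83 [380. 301.] [ 0.505 -0.364]
side hook_1 0.8 [389. 274.] [ 0.568 -0.287]
side can_1 0.96 [343. 265.] [0.62  0.055]
side can_1 0.81 [253. 215.] [0.464 0.448]
```

View pics/wrist24.png

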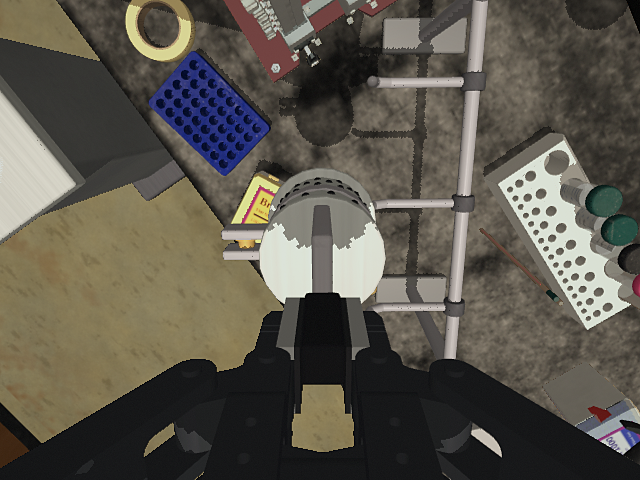

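View pics/side24.png

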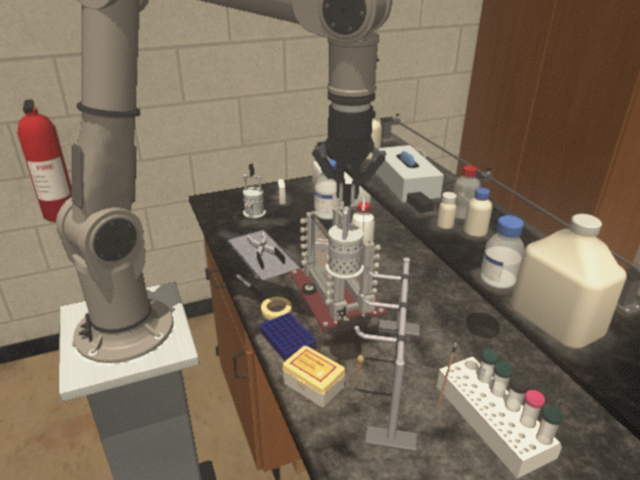

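```bash
python3 - <<'E'
from h import *
import pickle
r=pickle.load(open('w24.pkl','rb'))
P=lambda u,z: onz(r,u,z,False)[:2].round(4)
rail=[P(u,.2) for u in [(475,82),(463,203),(453,307)]]
print(rail)
d=rail[0]-rail[2]; print('rail ang',np.degrees(np.arctan2(d[1],d[0]))-90,np.linalg.norm(d))
for a,b in [((385,82),(466,82)),((380,203),(455,203)),((385,307),(446,307))]:
    p,q=P(a,.204),P(b,.204); print(p,q,np.degrees(np.arctan2(*(q-p)[::-1])))
E
```

```text
[array([ 0.5971, -0.312 ]), array([ 0.5419, -0.3963]), array([ 0.4868, -0.4808])]
rail ang -33.16204709254384 0.2016420839011539
[ 0.5348 -0.2717] [ 0.5898 -0.3076] -33.133580409856464
[ 0.4802 -0.3551] [ 0.5353 -0.391 ] -33.08595896080852
[ 0.433  -0.4434] [ 0.4812 -0.4749] -33.16569882804973
```

step_arm([
  [-0.019,0.0085,-0.02,0,0,0,1],
  [-0.019,0.0085,-0.05,0,0,0,1],
  [-0.019,0.0085,-0.08,0,0,0,1],
  [-0.019,0.0085,-0.11,0,0,0,1],
  [-0.019,0.0085,-0.14,0,0,0,1],
  [-0.019,0.0085,-0.165,0,0,0,1],
  [-0.019,0.0085,-0.178,0,0,0,1],
  [-0.019,0.0085,-0.178,0,0,0,1],
  [-0.019,0.0085,-0.178,0,0,0,1],
])

```text
t: 28.95
eef_pos: [0.4196, -0.3187, 0.2518]
tool_rot: [0.0, 0.879, 0.476, -0.0]
contact_force: [0.6, -0.6, -2.2]
gripper_width: 0.151
```

```bash
cat > ov.py <<'E'
from h import *
# ov.py tag cam x y yaw z0 S
tag,n=sys.argv[1:3]; x,y,yaw,z0,S=map(float,sys.argv[3:8])
r=cam(n); c=proj(r,(x,y,z0+.1)); w=int(195/S); hh=int(290/S)
u0=max(0,int(c[0])-w); v0=max(0,int(c[1])-hh); cr=(u0,v0,u0+2*w,v0+2*hh)
overlay(r,[],cr,S,'t0.png'); overlay(r,[(x,y,yaw,z0)],cr,S,'t1.png',ear=.0095)
cv2.imwrite('pics/'+tag+'.png',cv2.hconcat([cv2.imread('pics/t0.png'),cv2.imread('pics/t1.png')]))
E
python3 st.py; python3 ov.py h1 side .4195 -.317 -33 .098 6
```

```text
t 28.95 p [ 0.4196 -0.3187  0.2518] yaw_y -33.115920336145194 zax [-0.0004 -0.0006 -1.    ] F [ 0.6071 -0.6167 -2.246 ] w mm 12.839062298214722 q [-0.3346  0.3542  1.0992  1.9315 -0.3588  1.0716  0.3378]
```

View pics/h1.png

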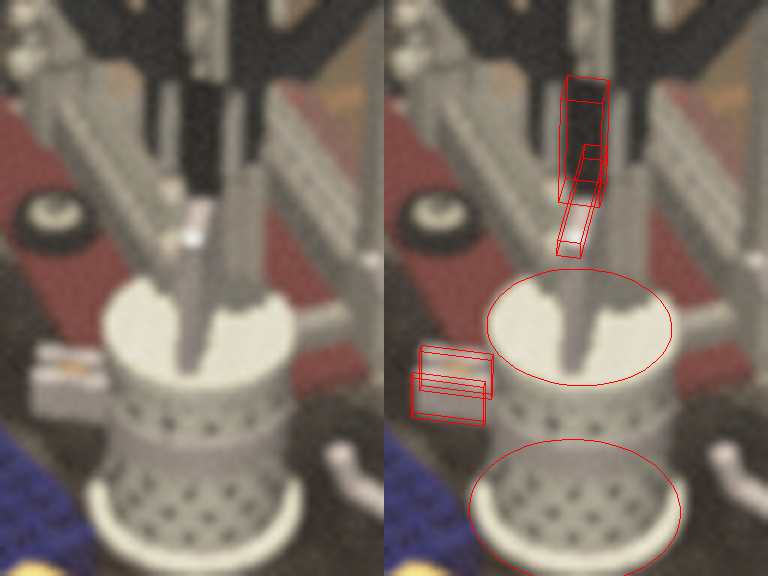

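step_arm([
  [0.009,-0.005,-0.001,0,0,0,1],
  [0.018,-0.011,-0.001,0,0,0,1],
  [0.027,-0.017,-0.001,0,0,0,1],
  [0.037,-0.023,-0.001,0,0,0,1],
  [0.047,-0.029,-0.001,0,0,0,1],
  [0.057,-0.036,-0.001,0,0,0,1],
  [0.067,-0.043,-0.001,0,0,0,1],
  [0.077,-0.049,-0.001,0,0,0,1],
  [0.087,-0.0555,-0.001,0,0,0,1],
  [0.087,-0.0555,-0.001,0,0,0,1],
])

```text
t: 29.83
eef_pos: [0.5097, -0.3751, 0.2504]
tool_rot: [0.001, 0.879, 0.477, 0.0]
contact_force: [1.1, 0.4, -1.9]
gripper_width: 0.159
```

```bash
python3 st.py; python3 ov.py h2 side .507 -.374 -33 .098 6; python3 look.py 25 wrist hook_1
```

```text
t 29.8333 p [ 0.5097 -0.3751  0.2504] yaw_y -32.97409529831297 zax [ 0.0012 -0.0022 -1.    ] F [ 1.126   0.4058 -1.9086] w mm 13.495224846610041 q [-0.1305  0.5529  0.9781  1.6873 -0.4926  1.1673  0.4019]
29.8833 [ 0.508 -0.375  0.25 ] [ 0.001  0.879  0.477 -0.   ] [-0.131  0.552  0.979  1.69  -0.491  1.167  0.402]
wrist hook_1 0.9 [314.  42.] [ 0.561 -0.288]
wrist hook_1 0.88 [315. 276.] [ 0.505 -0.373]
wrist hook_1 0.75 [317. 445.] [ 0.452 -0.455]
```

View pics/h2.png

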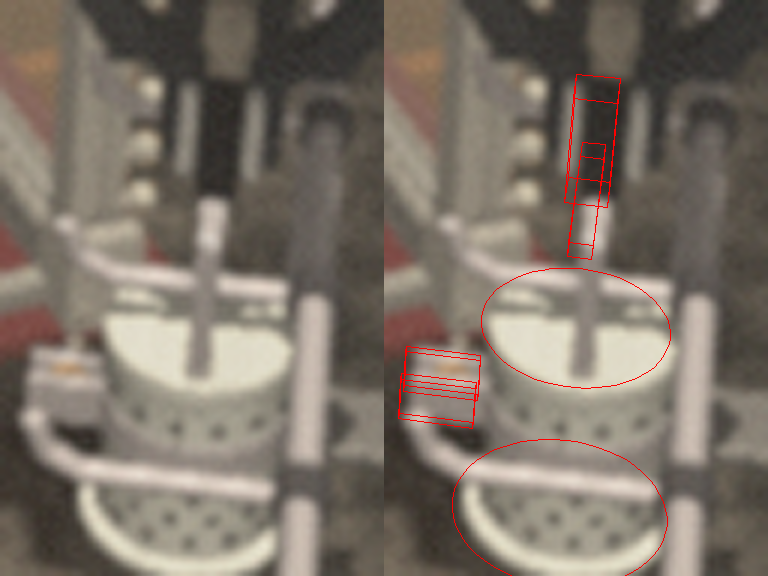

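View pics/wrist25.png

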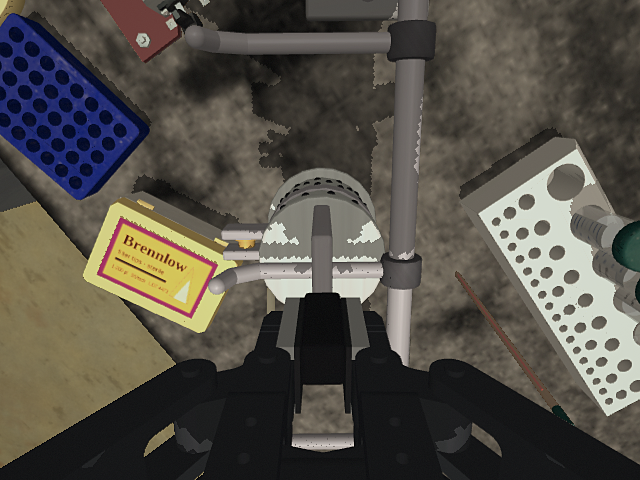

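step_arm([
  [0,0,-0.008,0,0,0,1],
  [0,0,-0.016,0,0,0,1],
  [0,0,-0.022,0,0,0,1],
  [0,0,-0.027,0,0,0,1],
  [0,0,-0.027,0,0,0,1],
])

```text
t: 30.4
eef_pos: [0.5059, -0.3729, 0.2217]
tool_rot: [-0.001, 0.879, 0.477, -0.0]
contact_force: [-0.4, 0.3, -2.3]
gripper_width: 0.153
```

step_arm([
  [0,0,-0.002,0,0,0,1],
  [0,0,-0.004,0,0,0,1],
  [0,0,-0.004,0,0,0,1],
])

```text
t: 30.65
eef_pos: [0.5067, -0.374, 0.2203]
tool_rot: [0.0, 0.879, 0.476, 0.0]
contact_force: [-2.1, 2.4, 4.6]
gripper_width: 0.152
```

```bash
python3 st.py; python3 ov.py h3 side .5075 -.374 -33 .069 6
```

```text
t 30.65 p [ 0.5067 -0.374   0.2203] yaw_y -33.09399457867899 zax [ 0.0009  0.0002 -1.    ] F [-2.1042  2.3569  4.606 ] w mm 12.897387944873154 q [-0.1159  0.5768  0.9559  1.7254 -0.52    1.115   0.4237]
```

View pics/h3.png

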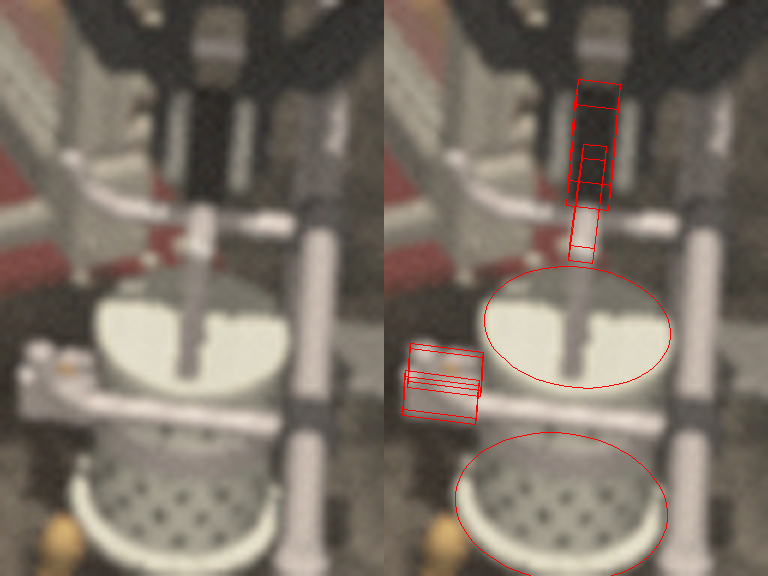

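step_arm([
  [0,0,0.001,0,0,0,0.8],
  [0,0,0.001,0,0,0,0.5],
  [0,0,0.001,0,0,0,0.29],
  [0,0,0.001,0,0,0,0.29],
  [0,0,0.001,0,0,0,0.29],
])

```text
t: 31.12
eef_pos: [0.5067, -0.374, 0.2204]
tool_rot: [0.0, 0.879, 0.476, 0.0]
contact_force: [-0.1, -0.9, 0.0]
gripper_width: 0.357
```

```bash
python3 st.py; python3 look.py 26 wrist hook_1
```

```text
t 31.1167 p [ 0.5067 -0.374   0.2204] yaw_y -33.09018307942133 zax [ 0.0002 -0.0004 -1.    ] F [-0.0533 -0.9348  0.0146] w mm 30.369064832519765 q [-0.1165  0.5768  0.9559  1.7253 -0.519   1.1149  0.4229]
31.1167 [ 0.507 -0.374  0.22 ] [0.    0.879 0.476 0.   ] [-0.116  0.577  0.956  1.725 -0.519  1.115  0.423]
wrist hook_1 0.9 [320. 301.] [ 0.506 -0.373]
wrist hook_1 0.59 [318.  26.] [ 0.561 -0.287]
```

View pics/wrist26.png

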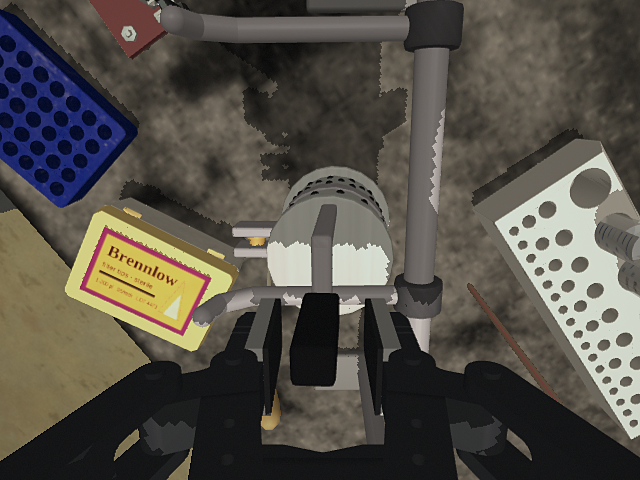

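step_arm([
  [0,0,0.02,0,0,0,0.29],
  [0,0,0.05,0,0,0,0.29],
  [0,0,0.09,0,0,0,0.29],
  [0,0,0.13,0,0,0,0.29],
  [0,0,0.17,0,0,0,0.29],
  [0,0,0.2,0,0,0,0.29],
  [-0.001,0.03,0.2,0,0,3,0.1],
  [-0.002,0.06,0.2,0,0,6,0],
  [-0.004,0.1,0.2,0,0,10,-0.2],
  [-0.006,0.14,0.2,0,0,14,-0.2],
])

```text
t: 32.05
eef_pos: [0.5001, -0.2332, 0.4201]
tool_rot: [0.0, 0.814, 0.581, -0.0]
contact_force: [0.7, 0.1, 0.3]
gripper_width: 0.596
```

```bash
python3 st.py; python3 look.py 27 side can_1; python3 ov.py h4 side .5075 -.374 -33 .069 6
```

```text
t 32.05 p [ 0.5001 -0.2332  0.4201] yaw_y -19.021088586344018 zax [-0.0002 -0.0007 -1.    ] F [0.7157 0.1038 0.3349] w mm 50.66475374906714 q [-0.5614  0.2234  1.0902  1.6276 -0.1996  1.4123  0.2183]
32.05 [ 0.5   -0.233  0.42 ] [ 0.     0.814  0.581 -0.   ] [-0.561  0.223  1.09   1.628 -0.2    1.412  0.218]
side can_1 0.87 [381. 352.] [ 0.551 -0.31 ]
side can_1 0.79 [260. 215.] [0.483 0.441]
```

View pics/h4.png

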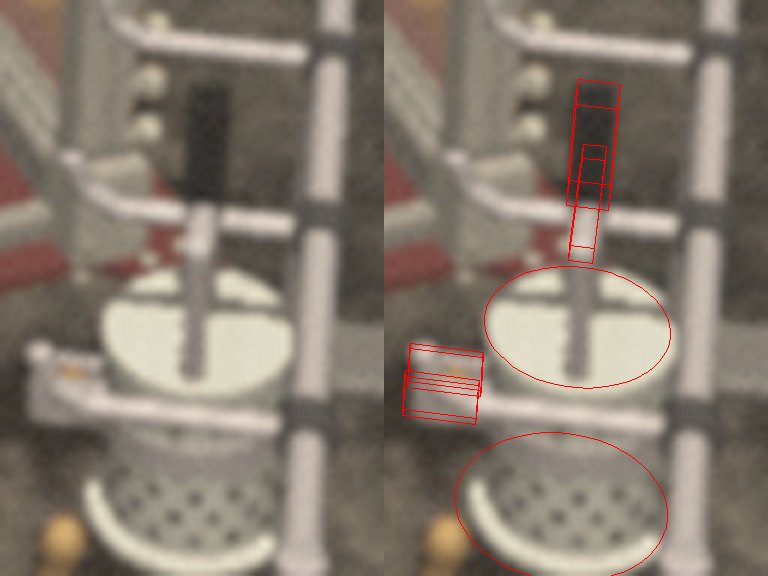

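step_arm([
  [-0.001,0.035,0,0,0,3.5,-0.2],
  [-0.003,0.07,0,0,0,7,-0.2],
  [-0.004,0.105,0,0,0,11,-0.2],
  [-0.006,0.14,0,0,0,15,-0.2],
  [-0.007,0.175,0,0,0,19,-0.2],
  [-0.009,0.21,0,0,0,23,-0.2],
  [-0.01,0.245,0,0,0,27,-0.2],
  [-0.012,0.28,0,0,0,31,-0.2],
  [-0.013,0.315,0,0,0,35,-0.2],
  [-0.015,0.35,0,0,0,39,-0.2],
])

```text
t: 33.03
eef_pos: [0.4859, 0.1161, 0.4205]
tool_rot: [0.0, 0.574, 0.819, 0.0]
contact_force: [0.2, -0.4, -0.2]
gripper_width: 0.601
```

step_arm([
  [-0.001,0.035,0,0,0,4,-0.2],
  [-0.003,0.07,0,0,0,8,-0.2],
  [-0.004,0.105,0,0,0,12,-0.2],
  [-0.006,0.14,0,0,0,16,-0.2],
  [-0.007,0.175,0,0,0,20,-0.2],
  [-0.009,0.21,0,0,0,24,-0.2],
  [-0.01,0.245,-0.02,0,0,28,-0.2],
  [-0.012,0.28,-0.05,0,0,31,-0.2],
  [-0.013,0.31,-0.08,0,0,32,-0.2],
  [-0.014,0.325,-0.1,0,0,32,-0.2],
])

```text
t: 33.87
eef_pos: [0.4717, 0.4432, 0.3176]
tool_rot: [-0.0, 0.326, 0.945, -0.0]
contact_force: [-1.3, -0.0, -0.4]
gripper_width: 0.598
```

step_arm([
  [0,0,0,0,0,0,-0.2],
  [0,0,0,0,0,0,-0.2],
  [0,0,0,0,0,0,-0.2],
])

```text
t: 34.12
eef_pos: [0.4736, 0.4393, 0.3211]
tool_rot: [0.001, 0.328, 0.945, 0.0]
contact_force: [0.6, -0.8, 0.5]
gripper_width: 0.6
```

```bash
python3 st.py; python3 look.py 28 wrist can_1,bail_1; python3 - <<'E'
from h import *
r=cam('wrist')
overlay(r,[(.471,.460,52)],(200,100,460,370),2.2,'ov28.png',ear=.0095)
E
```

```text
t 34.1167 p [0.4736 0.4393 0.3211] yaw_y 51.71009320316001 zax [ 0.0015 -0.0005 -1.    ] F [ 0.5808 -0.7866  0.4729] w mm 50.96154908044115 q [-1.2449  0.3971  0.5578  1.5478 -0.2154  1.2579  0.2468]
34.1167 [0.474 0.439 0.321] [0.001 0.328 0.945 0.   ] [-1.245  0.397  0.558  1.548 -0.215  1.258  0.247]
wrist can_1 0.93 [335. 167.] [0.469 0.461]
wrist bail_1 0.71 [339. 191.] [0.47  0.459]
```

View pics/ov28.png

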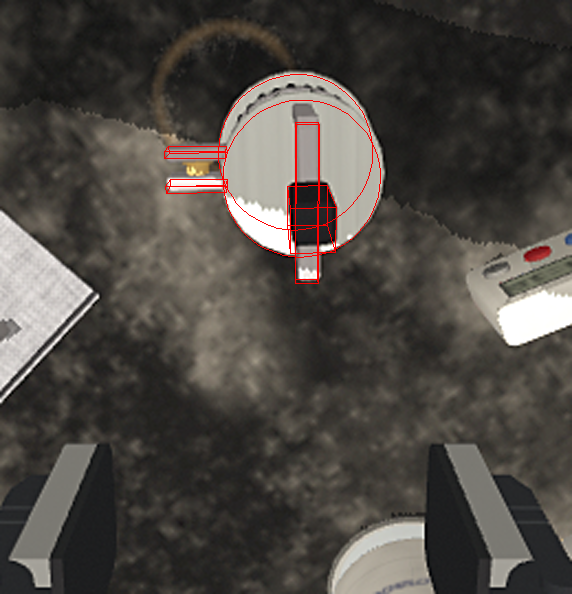

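step_arm([
  [-0.0026,0.0207,-0.03,0,0,0.3,-0.2],
  [-0.0026,0.0207,-0.06,0,0,0.3,-0.2],
  [-0.0026,0.0207,-0.09,0,0,0.3,-0.2],
  [-0.0026,0.0207,-0.12,0,0,0.3,-0.2],
  [-0.0026,0.0207,-0.145,0,0,0.3,-0.2],
  [-0.0026,0.0207,-0.16,0,0,0.3,-0.2],
  [-0.0026,0.0207,-0.17,0,0,0.3,-0.2],
  [-0.0026,0.0207,-0.17,0,0,0.3,-0.2],
])

```text
t: 34.98
eef_pos: [0.4685, 0.461, 0.149]
tool_rot: [-0.0, 0.324, 0.946, -0.001]
contact_force: [-1.6, 0.3, -0.6]
gripper_width: 0.605
```

step_arm([
  [0,0,0,0,0,0,0.3],
  [0,0,0,0,0,0,0.7],
  [0,0,0,0,0,0,1],
  [0,0,0,0,0,0,1],
  [0,0,0,0,0,0,1],
  [0,0,0,0,0,0,1],
], force=60)

```text
t: 35.48
eef_pos: [0.4693, 0.462, 0.152]
tool_rot: [0.0, 0.324, 0.946, 0.001]
contact_force: [-1.8, -1.7, 6.6]
gripper_width: 0.148
```

```bash
python3 st.py; python3 look.py 29 wrist can_1
```

```text
t 35.4833 p [0.4693 0.462  0.152 ] yaw_y 52.19934658978308 zax [ 0.0005  0.0012 -1.    ] F [-1.7909 -1.7371  6.5823] w mm 12.618488394525489 q [-1.2116  0.5679  0.4845  1.6954 -0.3126  0.9546  0.3014]
35.4833 [0.469 0.462 0.152] [0.    0.324 0.946 0.001] [-1.212  0.568  0.484  1.695 -0.313  0.955  0.301]
wrist can_1 0.91 [320. 221.] [0.469 0.462]
```

View pics/wrist29.png

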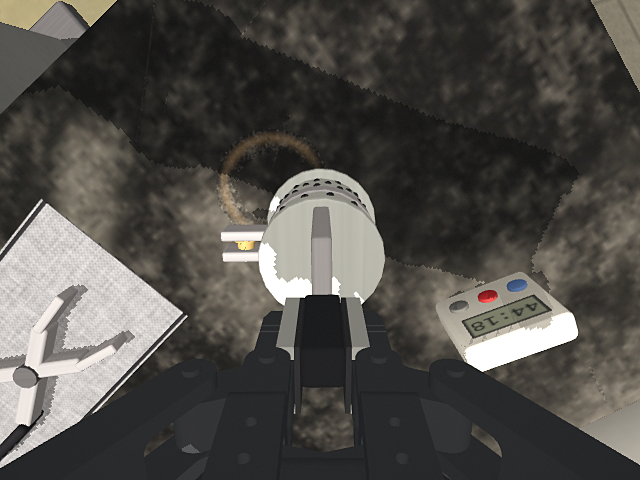

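step_arm([
  [0,0,0.01,0,0,0,1],
  [0,0,0.03,0,0,0,1],
  [0,0,0.06,0,0,0,1],
  [0,0,0.1,0,0,0,1],
  [0,0,0.14,0,0,0,1],
  [0,0,0.18,0,0,0,1],
  [0,0,0.22,0,0,0,1],
  [0,0,0.26,0,0,0,1],
  [0,0,0.28,0,0,0,1],
  [0.001,-0.02,0.28,0,0,-2,1],
])

```text
t: 36.42
eef_pos: [0.4698, 0.4467, 0.4364]
tool_rot: [0.001, 0.338, 0.941, 0.005]
contact_force: [0.1, 0.6, -3.9]
gripper_width: 0.149
```

step_arm([
  [0.002,-0.035,0,0,0,-3,1],
  [0.004,-0.07,0,0,0,-6,1],
  [0.006,-0.105,0,0,0,-9,1],
  [0.008,-0.14,0,0,0,-12,1],
  [0.01,-0.175,0,0,0,-15,1],
  [0.012,-0.21,0,0,0,-18,1],
  [0.014,-0.245,0,0,0,-22,1],
  [0.016,-0.28,0,0,0,-26,1],
  [0.018,-0.315,0,0,0,-30,1],
  [0.02,-0.35,0,0,0,-34,1],
])

```text
t: 37.25
eef_pos: [0.4895, 0.0896, 0.4308]
tool_rot: [-0.0, 0.602, 0.799, 0.001]
contact_force: [-0.1, 0.9, -2.5]
gripper_width: 0.152
```

```bash
python3 st.py
```

```text
t 37.25 p [0.4895 0.0896 0.4308] yaw_y 15.983523485575745 zax [ 0.0002  0.0014 -1.    ] F [-0.0574  0.9429 -2.4527] w mm 12.934540181906222 q [-1.093   0.016   0.818   1.7116 -0.013   1.4185  0.0059]
```

step_arm([
  [-0.001,-0.035,0,0,0,-4,1],
  [-0.003,-0.07,0,0,0,-8,1],
  [-0.006,-0.105,0,0,0,-12,1],
  [-0.01,-0.14,0,0,0,-16,1],
  [-0.016,-0.175,0,0,0,-20,1],
  [-0.023,-0.21,0,0,0,-24,1],
  [-0.031,-0.245,0,0,0,-28,1],
  [-0.04,-0.28,0,0,0,-32,1],
  [-0.05,-0.315,0,0,0,-36,1],
  [-0.06,-0.345,0,0,0,-40,1],
])

```text
t: 38.08
eef_pos: [0.4282, -0.256, 0.4308]
tool_rot: [-0.0, 0.839, 0.544, 0.001]
contact_force: [-0.1, 0.4, -3.5]
gripper_width: 0.15
```

step_arm([
  [-0.012,-0.03,0,0,0,-3,1],
  [-0.025,-0.065,0,0,0,-6,1],
  [-0.037,-0.1,0,0,0,-9,1],
  [-0.05,-0.13,0,0,0,-9,1],
  [-0.052,-0.148,0,0,0,-9,1],
  [-0.052,-0.148,0,0,0,-9,1],
  [-0.052,-0.148,0,0,0,-9,1],
])

```text
t: 38.67
eef_pos: [0.3766, -0.4023, 0.4305]
tool_rot: [-0.0, 0.879, 0.477, -0.0]
contact_force: [0.2, -0.5, -3.0]
gripper_width: 0.153
```

```bash
python3 st.py; python3 look.py 30 wrist hook_1
```

```text
t 38.6667 p [ 0.3766 -0.4023  0.4305] yaw_y -33.01654051255289 zax [-0.0002  0.     -1.    ] F [ 0.1734 -0.5202 -2.9678] w mm 12.99537741808614 q [-0.2678  0.2695  1.2424  1.6129 -0.2567  1.4443  0.4202]
38.6667 [ 0.377 -0.402  0.431] [-0.     0.879  0.477 -0.   ] [-0.268  0.27   1.242  1.613 -0.257  1.444  0.42 ]
wrist hook_1 0.84 [429. 205.] [ 0.453 -0.456]
wrist hook_1 0.57 [440.  84.] [ 0.509 -0.373]
```

View pics/wrist30.png

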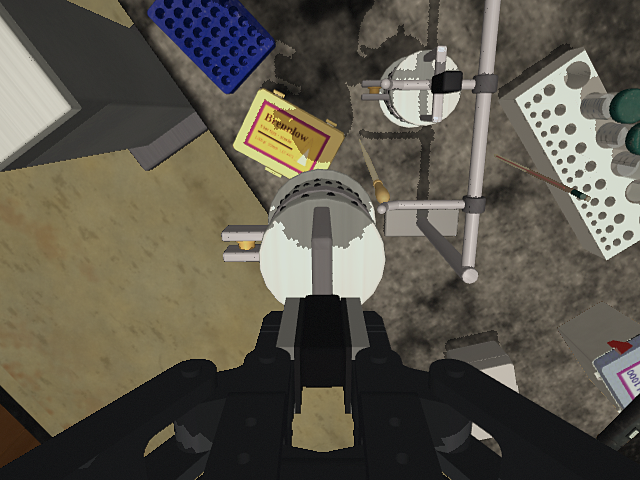

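step_arm([
  [-0.0116,0.0021,-0.02,0,0,0,1],
  [-0.0116,0.0021,-0.05,0,0,0,1],
  [-0.0116,0.0021,-0.08,0,0,0,1],
  [-0.0116,0.0021,-0.11,0,0,0,1],
  [-0.0116,0.0021,-0.14,0,0,0,1],
  [-0.0116,0.0021,-0.165,0,0,0,1],
  [-0.0116,0.0021,-0.18,0,0,0,1],
  [-0.0116,0.0021,-0.18,0,0,0,1],
  [-0.0116,0.0021,-0.18,0,0,0,1],
])

```text
t: 39.52
eef_pos: [0.3673, -0.3976, 0.2504]
tool_rot: [-0.0, 0.877, 0.48, 0.0]
contact_force: [0.6, -0.5, -2.3]
gripper_width: 0.151
```

```bash
python3 st.py; python3 ov.py h5 side .365 -.4005 -33 .099 6
```

```text
t 39.5167 p [ 0.3673 -0.3976  0.2504] yaw_y -32.64716313195217 zax [-0.0003  0.001  -1.    ] F [ 0.5706 -0.4744 -2.2836] w mm 12.863491169753946 q [-0.1383  0.4026  1.1094  1.9015 -0.4073  1.0896  0.5647]
```

View pics/h5.png

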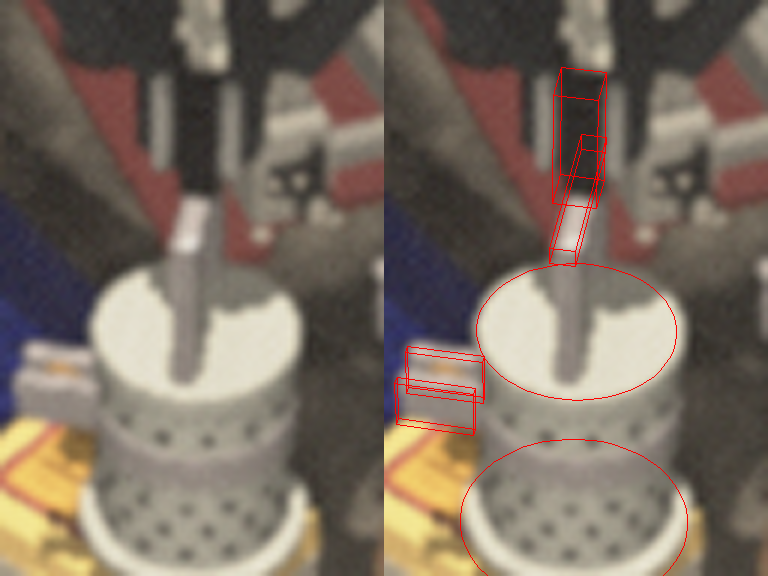

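step_arm([
  [0.009,-0.006,0,0,0,0,1],
  [0.018,-0.012,0,0,0,0,1],
  [0.027,-0.018,0,0,0,0,1],
  [0.037,-0.0245,0,0,0,0,1],
  [0.047,-0.031,0,0,0,0,1],
  [0.057,-0.038,0,0,0,0,1],
  [0.067,-0.0445,0,0,0,0,1],
  [0.077,-0.051,0,0,0,0,1],
  [0.0875,-0.058,0,0,0,0,1],
  [0.0875,-0.058,0,0,0,0,1],
])

```text
t: 40.4
eef_pos: [0.4573, -0.4583, 0.2502]
tool_rot: [0.001, 0.877, 0.48, -0.0]
contact_force: [-0.1, -0.4, -2.6]
gripper_width: 0.153
```

```bash
python3 st.py; python3 ov.py h6 side .453 -.4575 -33 .099 6; python3 look.py 31 wrist hook_1
```

```text
t 40.4 p [ 0.4573 -0.4583  0.2502] yaw_y -32.631913456271704 zax [ 0.001 -0.002 -1.   ] F [-0.0708 -0.4467 -2.5863] w mm 13.007571574730386 q [ 0.0323  0.5905  0.9943  1.6514 -0.5263  1.1902  0.5808]
40.45 [ 0.456 -0.458  0.25 ] [ 0.     0.878  0.48  -0.   ] [ 0.032  0.589  0.995  1.654 -0.525  1.19   0.581]
wrist hook_1 0.95 [314. 277.] [ 0.452 -0.456]
```

View pics/h6.png

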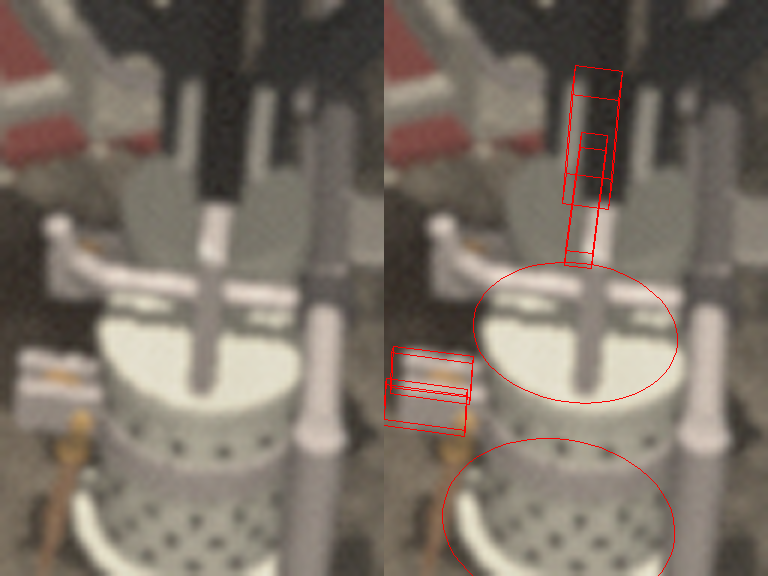

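View pics/wrist31.png

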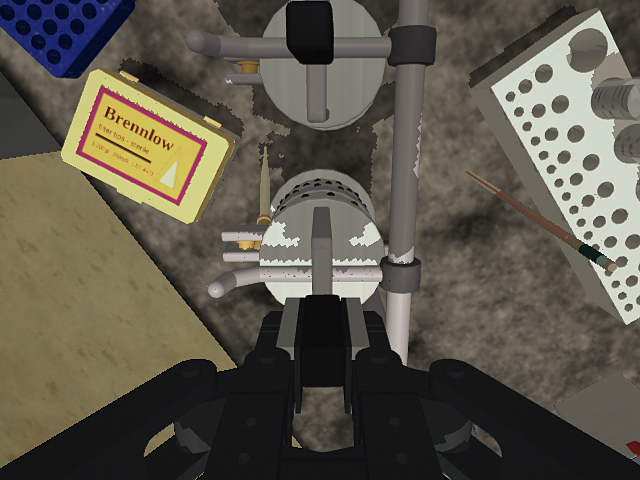

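step_arm([
  [-0.001,0.001,-0.008,0,0,0,1],
  [-0.001,0.001,-0.016,0,0,0,1],
  [-0.001,0.001,-0.022,0,0,0,1],
  [-0.001,0.001,-0.026,0,0,0,1],
  [-0.001,0.001,-0.029,0,0,0,1],
  [-0.001,0.001,-0.031,0,0,0,1],
  [-0.001,0.001,-0.031,0,0,0,1],
])

```text
t: 41.13
eef_pos: [0.4527, -0.4556, 0.2205]
tool_rot: [-0.001, 0.878, 0.479, 0.001]
contact_force: [-2.9, 6.0, 7.9]
gripper_width: 0.152
```

```bash
python3 st.py
```

```text
t 41.1333 p [ 0.4527 -0.4556  0.2205] yaw_y -32.79395480745789 zax [ 0.0005  0.0016 -1.    ] F [-2.9169  6.0002  7.8789] w mm 12.882512662330875 q [ 0.043   0.6106  0.9744  1.6934 -0.5512  1.1388  0.6019]
```

Resting on the hook (force has reversed). Relax slightly, release, check.

step_arm([
  [0,0,0.001,0,0,0,1],
  [0,0,0.0015,0,0,0,0.8],
  [0,0,0.0015,0,0,0,0.5],
  [0,0,0.0015,0,0,0,0.29],
  [0,0,0.0015,0,0,0,0.29],
  [0,0,0.0015,0,0,0,0.29],
])

```text
t: 41.63
eef_pos: [0.453, -0.4562, 0.2209]
tool_rot: [0.0, 0.878, 0.479, 0.0]
contact_force: [-0.2, -0.9, -0.3]
gripper_width: 0.354
```

```bash
python3 st.py; python3 look.py 32 wrist hook_1;python3 ov.py h7 side .453 -.457 -33 .069 6
```

```text
t 41.6333 p [ 0.453  -0.4562  0.2209] yaw_y -32.78933361758869 zax [ 0.0003 -0.0004 -1.    ] F [-0.2404 -0.8967 -0.271 ] w mm 30.052330244879936 q [ 0.0425  0.6105  0.9747  1.6925 -0.5499  1.1381  0.6008]
41.6333 [ 0.453 -0.456  0.221] [0.    0.878 0.479 0.   ] [ 0.042  0.61   0.975  1.693 -0.55   1.138  0.601]
wrist hook_1 0.76 [320. 303.] [ 0.452 -0.456]
```

View pics/h7.png

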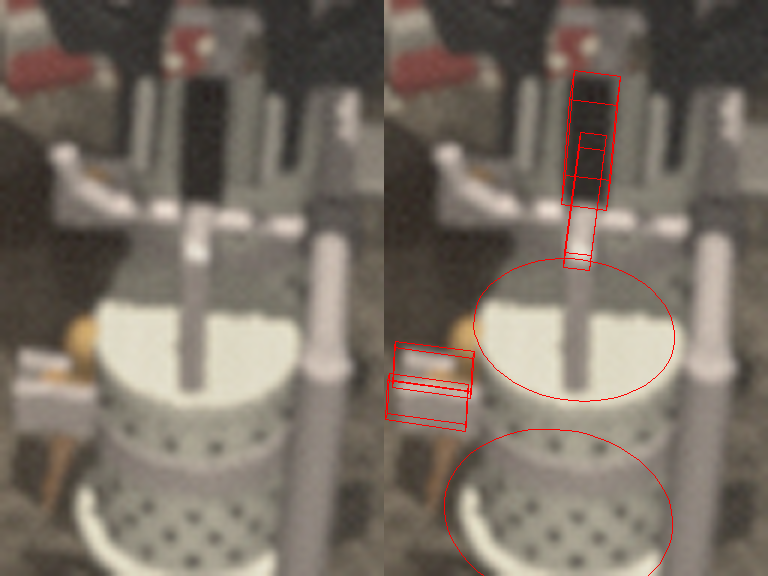

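View pics/wrist32.png

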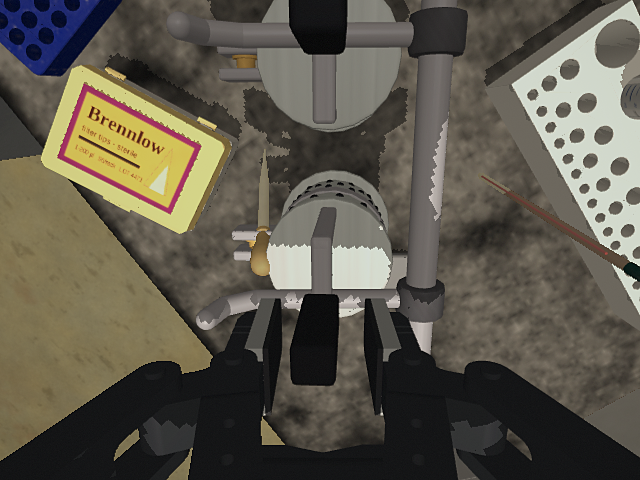

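Free and hanging. Rise clear, back off, and take the final look.

step_arm([
  [0,0,0.02,0,0,0,0.29],
  [0,0,0.05,0,0,0,0.29],
  [0,0,0.09,0,0,0,0.29],
  [0,0,0.13,0,0,0,0.29],
  [0,0,0.17,0,0,0,0.29],
  [0,0,0.2,0,0,0,0.29],
  [-0.01,0.03,0.21,0,0,3,0.1],
  [-0.02,0.06,0.21,0,0,6,0],
  [-0.03,0.1,0.21,0,0,9,0],
  [-0.03,0.14,0.21,0,0,12,0],
])

```text
t: 42.62
eef_pos: [0.4208, -0.3215, 0.4307]
tool_rot: [-0.0, 0.825, 0.565, -0.0]
contact_force: [-0.0, 1.4, 1.9]
gripper_width: 0.5
```

step_arm([
  [0,0.04,0,0,0,3,0],
  [0.01,0.08,0,0,0,6,0],
  [0.02,0.12,0,0,0,9,0],
  [0.03,0.16,0,0,0,12,0],
  [0.04,0.2,0,0,0,15,0],
  [0.04,0.24,0,0,0,18,0],
  [0.04,0.28,0,0,0,21,0],
  [0.04,0.32,0,0,0,24,0],
  [0.04,0.34,0,0,0,24,0],
  [0.04,0.34,0,0,0,24,0],
])

```text
t: 43.45
eef_pos: [0.4626, 0.0246, 0.4308]
tool_rot: [-0.0, 0.686, 0.727, -0.0]
contact_force: [0.4, 0.1, -0.3]
gripper_width: 0.502
```

```bash
python3 st.py; python3 look.py 33 wrist,scene,side can_1,pliers,tipbox_amber,label_tape,tool_mat
```

```text
t 43.45 p [0.4626 0.0246 0.4308] yaw_y 3.3443505840400896 zax [-0.0004  0.0001 -1.    ] F [ 0.3731  0.1035 -0.2733] w mm 42.64883369009239 q [-0.9962 -0.0838  0.7688  1.7742  0.0586  1.4282 -0.1792]
43.45 [0.463 0.025 0.431] [-0.     0.686  0.727 -0.   ] [-0.996 -0.084  0.769  1.774  0.059  1.428 -0.179]
wrist can_1 0.62 [341. 454.] [ 0.52  -0.436]
wrist pliers 0.95 [299.   6.] [0.423 0.219]
wrist tipbox_amber 0.86 [246. 403.] [ 0.363 -0.348]
wrist label_tape 0.88 [252. 239.] [ 0.371 -0.076]
wrist tool_mat 0.7 [295.  21.] [0.419 0.203]
wrist tool_mat 0.44 [296.   5.] [0.42  0.221]
scene can_1 0.73 [459. 244.] [ 0.626 -0.424]
scene can_1 0.68 [492. 251.] [ 0.575 -0.511]
scene can_1 0.4 [249. 294.] [0.407 0.212]
scene pliers 0.84 [247. 289.] [0.429 0.217]
scene tipbox_amber 0.63 [463. 291.] [ 0.371 -0.354]
scene tipbox_amber 0.44 [460. 240.] [ 0.646 -0.434]
scene tool_mat 0.77 [248. 292.] [0.414 0.215]
scene tool_mat 0.68 [461. 292.] [ 0.366 -0.346]
scene tool_mat 0.65 [459. 243.] [ 0.628 -0.425]
side can_1 0.57 [383. 354.] [ 0.553 -0.317]
side can_1 0.57 [379. 389.] [ 0.492 -0.41 ]
side pliers 0.88 [262. 252.] [0.421 0.212]
side tipbox_amber 0.69 [313. 383.] [ 0.367 -0.34 ]
side label_tape 0.86 [277. 312.] [ 0.372 -0.08 ]
side label_tape 0.26 [383. 351.] [ 0.556 -0.309]
side tool_mat 0.77 [264. 249.] [0.432 0.222]
```

View pics/side33.png

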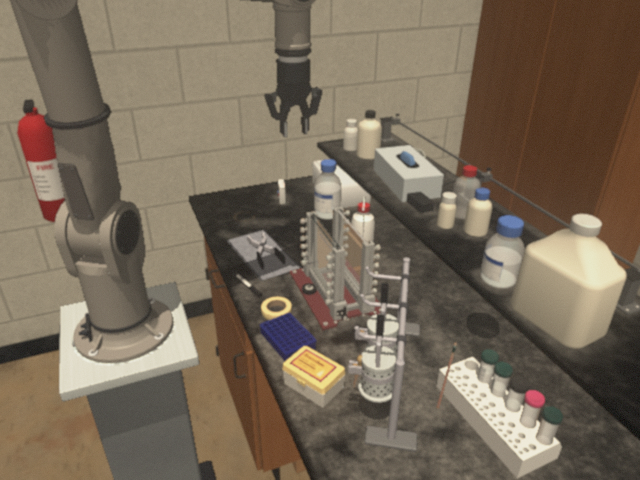

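View pics/scene33.png

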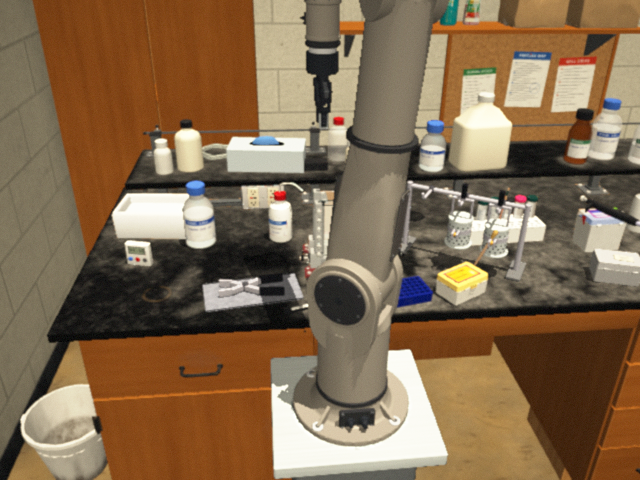

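View pics/wrist33.png

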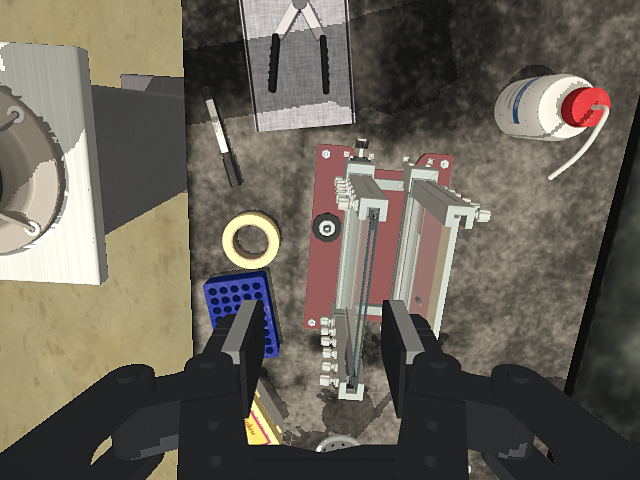

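Both cans are hanging on separate hooks, the pliers are flat on the mat, the tip box and tape roll haven't moved, and the arm is clear.

```bash
python3 -c "
from station import bot
print(bot.hand_in())"
```

```text
the job is handed in; nothing more can be done
None
```

I handed the job in at about 43 s with every part done; the system reported no verdict.

- **Canisters:** There were two on the bench. I squeezed both clips shut with the pliers before lifting either one, and wrist-camera pictures showed both pairs of ears closed after the jaws let go. One canister was knocked about 2 cm while I worked on the other, so I measured it again before closing its clip.
- **Hanging:** I hung them by their bails on the middle hook and the end hook farthest from the casting stand. The side and wrist pictures showed each bail over its own hook.
- **Pliers and bystanders:** The pliers are lying flat on the tool mat. The tip box and tape roll read the same as at the start, within the roughly 1 cm spread of the readings.
- **Forces:** The highest reading was about 10 N, while setting the second canister on its hook.

No check failed. The networks sometimes gave low-confidence wrong labels, such as naming a canister as the tip box, and the pictures showed these were mistakes.

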